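# Put the door-fitting kit away on the tool rail

## Task

The cabinet door is fitted, so put the kit away: draw the chuck key up out of the drill's chuck and park it upright in the fork on the drill stand, shaft in the slot and collar resting on the prongs. Hang every set square and drilling template that is out on the table by its hole on the rail, each on a peg of its own, and hang the screw caddy by its handle on the yellow hook without tipping the screws out. Leave the mallet, hinges, tape measure and mug where they are.

Things in the scene. Friction and masses are not known exactly. Their poses are not given: they have to be found in the camera images.
- peg0_mid (a point): middle of the right-hand peg (seen from the robot): straight steel rod 8 mm thick, 60 mm long, with a red 12 mm ball on its free end. It lies along this frame's x: ball centre at x = -30 mm, root in the rail's front face at +30 mm. It points out to the front and slopes up to the ball by 0.21 rad. Pegs are 115 mm apart.
- peg1_mid (a point): middle of the second peg from the right: straight steel rod 8 mm thick, 60 mm long, with a red 12 mm ball on its free end. It lies along this frame's x: ball centre at x = -30 mm, root in the rail's front face at +30 mm. It points out to the front and slopes up to the ball by 0.21 rad. 
- peg2_mid (a point): middle of the third peg from the right: straight steel rod 8 mm thick, 60 mm long, with a red 12 mm ball on its free end. It lies along this frame's x: ball centre at x = -30 mm, root in the rail's front face at +30 mm. It points out to the front and slopes up to the ball by 0.21 rad. 
- peg3_mid (a point): middle of the left-hand peg: straight steel rod 8 mm thick, 60 mm long, with a red 12 mm ball on its free end. It lies along this frame's x: ball centre at x = -30 mm, root in the rail's front face at +30 mm. It points out to the front and slopes up to the ball by 0.21 rad. The hook is 130 mm to its left.
- hook_seat (a point): yellow hook: level 10 mm bar out of the rail's front, towards the robot, axis 235 mm up. This point is on that axis, 32 mm out from the rail; x points back into the rail, y left along it, z up. The level part ends at x = -24, then turns up at x = -38 to a tip 35 mm above the axis. Rail (fixed): bar 640 long, 20 thick, z = 220 to 254, a post and foot at each end, one 85 mm left of the hook
- drill: red hand drill clamped level in a grey stand (fixed). Origin: on the table below the key bore in the chuck. Axis along x, 75 mm up, chuck (42 mm thick) towards -x, red housing to x = 237, top 106 mm (clamp collar and screw at x = 73: 120 mm), pistol grip level towards -y. Key bore: straight down, 12 mm deep, rim 93 mm up
- fork_seat (a point): key fork of the stand, at the drill's +y side: two level prongs 6 thick, 13 wide, top face 90 mm up, slot 14 mm wide and 46 mm long between them, open towards -x. This point: on the slot's middle line at the top face, 25 mm in from the open end; axes as the drill's
- key: steel chuck key standing in the bore. Origin: bottom end; z up the key. Pilot 8 mm thick to z = 12, toothed head 20 mm (z 12 to 24; too thick for the slot), shaft 10 mm (24 to 60), collar 26 mm (60 to 65), square hub 18 x 18 (65 to 95), crossbar 10 mm thick, 84 mm long along y at z = 85. 0.13 kg
- key_collar (a point): centre of the underside of the key's collar, 60 mm up the key
- square_a: aluminium set square standing on a 54 x 84 x 16 mm stock; blade 40 wide, 6 thick, top at 125 mm, rising from one end. Origin: underside, below the blade; x square to the blade, y along its width and the stock (which spans y = -20 to +64), z up. 22 mm hole through the blade along x at z = 85. 0.18 kg. Hangs some 10 degrees askew. May be absent.
- square_a_hole (a point): centre of the round 22 mm hanging hole of the aluminium set square, 40 mm below the top edge; axes as the body's, x through the hole
- square_b: set square, steel blade, black stock, standing on a 54 x 84 x 16 mm stock; blade 40 wide, 6 thick, top at 125 mm, rising from one end. Origin: underside, below the blade; x square to the blade, y along its width and the stock (which spans y = -20 to +64), z up. 22 mm hole through the blade along x at z = 85. 0.18 kg. Hangs some 10 degrees askew. May be absent.
- square_b_hole (a point): centre of the round 22 mm hanging hole of the black set square, 40 mm below the top edge; axes as the body's, x through the hole
- jig_blue: blue hinge-drilling template with steel bushes, standing on a 54 x 84 x 10 mm aluminium foot; plate 84 wide, 6 thick, 105 mm tall. Origin: middle of the underside; x square to the plate, y along its width, z up. 22 mm hole through the plate along x at z = 65. 0.16 kg. May be absent.
- jig_blue_hole (a point): centre of the round 22 mm hanging hole of the blue template, 40 mm below the top edge; axes as the body's, x through the hole
- jig_orange: orange shelf-pin drilling template with steel bushes, standing on a 54 x 84 x 10 mm aluminium foot; plate 84 wide, 6 thick, 105 mm tall. Origin: middle of the underside; x square to the plate, y along its width, z up. 22 mm hole through the plate along x at z = 65. 0.16 kg. May be absent.
- jig_orange_hole (a point): centre of the round 22 mm hanging hole of the orange template, 40 mm below the top edge; axes as the body's, x through the hole
- caddy: open plywood screw caddy: box 80 (x) x 110 (y) x 48 mm tall, end boards 30 wide (x), 8 thick, up to 136 mm, and a dark round handle bar between them, 22 mm thick, along y at z = 122; 63 mm free between box rim and bar. Origin: middle of the underside. About 0.32 kg with its screws
- caddy_grip (a point): middle of the caddy's handle bar; y along the bar
- mallet: white nylon mallet lying on the table, head 48 x 100 x 48 mm, wooden handle 170 mm towards its -x; origin under the head's inner face; not part of the job
- hinge_a: stainless cabinet hinge lying open and flat, 70 x 76 x 10 mm; not part of the job
- hinge_b: the other hinge of the pair, 70 x 76 x 10 mm; not part of the job
- tape: yellow tape measure, 70 x 36 x 62 mm; not part of the job
- mug: blue mug, 76 mm across, 85 mm tall; not part of the job
Things that resemble listed ones, but are neither listed nor needed, are in the scene too. What is shaped like the key but pink or red is not meant.

How it is judged:
By the outcome, as a careful person would: the job done as asked, in the order asked, and still so for the second after the job is handed in, with the robot touching nothing.
Of square_a, square_b, jig_blue, jig_orange only 3 to 4 are there at a start; the rules pass over those that are not, and their reading is None.
At some moment in a run one of square_a, square_b, jig_blue, jig_orange may be knocked a few centimetres aside while the robot is not near it.
It also fails if it takes over 208 s, if anything falls off the work surface, if the arm or the gripper's body presses on something with over 40 N, if the wrist force passes 120 N, or if a joint passes its speed limit or range.

## Robot

A 6-joint arm with a two-finger parallel gripper is mounted at the origin on the work surface. World frame = base frame: x ahead of the robot, y to its left, z up, the work surface at z = 0. Lengths are in mm, angles in degrees, forces in N, time in s.
With the tool pointing down it reaches from about 300 to 850 mm from the base axis. Payload 4.2 kg.
Tool frame: the origin (TCP) lies midway between the tips of the shut fingers; the grasp point (between the pads) lies 19 mm behind it; z points along the fingers, y is the line along which they close (so a half turn about z gives the same grasp; the last joint's range is limited). The gripper opens to 91 mm and grips with 3 to 60 N. Pads are 32 mm wide; open, the fingers measure 118 mm over their backs; the gripper's body (76 mm by 178 mm) begins 60 mm behind the grasp point.
Start: joints at [64.63, 18.312, 89.639, -0, 72.044, -1.146], TCP at [235.936, 524.383, 213.976] pointing down, gripper open.
Joint ranges: [-177.97, 177.97], [-48.28, 115.42], [12.27, 149.76], [-77.06, 257.06], [2.81, 150.46], [-146.56, 146.56]. Speed limits (degrees/s): [147.25, 147.25, 180, 180, 180, 180].

## Interface

Orientations are given as [roll, pitch, yaw] about the fixed x, y, z axes, in that order (R = Rz(yaw) Ry(pitch) Rx(roll)).
In Python, from workcell import state, grab_frame, camera_model, workorder gives the robot as it stands.
- The arm moves only by the tool carry_out, never from a script. Its argument "commands" is a list of rows, each a list of 7 numbers: the turn, a rotation vector about the tool's x, y, z in degrees, then the shift along the tool's x, y, z in mm, then the opening, from -1 (shut) to 1 (fully open). In form: [[ax, ay, az, dx, dy, dz, hand], ...]. A call has 1 to 20 rows; each row is the pose to reach, as a shift and turn from the pose commanded when the call began, along the tool's axes at that moment; what a row does not reach only later rows make up. A row lasts 1/10 s, in which the tool goes at most 50 mm and 8.59 degrees, less where a joint would pass 70% of its speed; a pose out of reach is approached as far as the arm can. A call with a gripper value outside its range is refused whole. The fingers move at their own pace and stop on an object; "force" is the grip in N (left out, the last holds). Time passes only in rows, so rows that repeat a pose let the fingers close. It gives the time, the measured TCP pose, the force, the opening and the grip force at its end, in the units of the state.
- state(): the state, without advancing time (a new reading comes with each control period).
- grab_frame(name): name is "side" or "top" or "wrist"; returns the picture (420x560x3 uint8, red, green, blue); there is no depth.
- camera_model(name): a dict with "fx", "fy", "cx", "cy" (pixels), "origin" and "rotation" of the camera in the world; the wrist camera has in their place "mount" (4x4, takes a point from camera to tool coordinates, whose origin is the TCP and whose axes are the flange's). Camera axes: x right, y up, looking along -z (the intrinsics and any distortion apply to the point x, -y, -z); pixel columns grow to the right and rows downward; lengths in mm; the calibration is good to about 2 mm. A picture is of the moment at which its call begins: read the wrist's pose just before it. camera_model takes no time and is no camera call.
- workorder.job_done(): hands the job in; it is judged then, once.
The state is a dict: "time_s": time; "qpos": joint angles; "qvel": joint speeds; "effort": joint torques, N m; "ee_pos": TCP position; "ee_rot": TCP orientation; "force": force on the tool from outside, world axes, zero at the start; "torque": the same for the moment, N m; "gripper_width": finger opening in mm; "gripper_force": force on a finger pad.
Only numpy, scipy, OpenCV 4.12 (cv2) and the standard library are available. Lean on these libraries where they do the work, as an engineer would, in place of code of your own. Each camera call takes 0.05 s, during which the arm holds its last target. There are 200 camera calls.

## Working session

There is one attempt and no reset: what is moved stays moved. The work goes in short steps, Python scripts to look and compute and a tool call to move; the robot and the scene stay as the last step left them, time stands still between calls to the robot, and variables do not carry over. Pictures are saved under pics/ and viewed, at most 14 in all, crops included, and the job is handed in when it is done.

Besides the shell and the picture viewer there is one more tool, called after "Call:" by a JSON object that holds its "fn" and its "kwargs". carry_out: Moves the arm, as the interface text tells. Its arguments: {"type":"object","properties":{"commands":{"type":"array"},"force":{"type":"number"}},"required":["commands"]}

```bash
ls; mkdir -p pics
cat > h.py <<'E'
import numpy as np, cv2
from scipy.spatial.transform import Rotation as Rn
from workcell import state, grab_frame, camera_model, workorder
def save(n,f): cv2.imwrite(f'pics/{f}.png',cv2.cvtColor(grab_frame(n),cv2.COLOR_RGB2BGR))
E
python3 - <<'E'
from h import *
np.set_printoptions(precision=4,suppress=True)
for n in ('top','side','wrist'):
    print(n,camera_model(n)); save(n,n+'0')
print(state())
E
```

```text
pics
top {'fx': 434.0694901370927, 'fy': 434.0694901370927, 'cx': 280.9501570401115, 'cy': 209.18995802904087, 'origin': array([ 256.1569,  -59.9963, 1340.873 ]), 'rotation': array([ 11.9829,   0.3324, -87.1663])}
side {'fx': 439.75630588284196, 'fy': 439.75630588284196, 'cx': 281.1879733467674, 'cy': 207.64755800431337, 'origin': array([ 257.65  , -901.7988,  953.2478]), 'rotation': array([ 48.314 ,  -0.4725, -14.5913])}
wrist {'fx': 317.6670565353144, 'fy': 317.6670565353144, 'cx': 280.16002312000006, 'cy': 209.97508089795102, 'mount': array([[   0.0002,    0.9651,    0.2619,   74.3379],
       [   1.    ,   -0.0003,    0.0003,    0.4519],
       [   0.0003,    0.2619,   -0.9651, -171.7647],
       [   0.    ,    0.    ,    0.    ,    1.    ]])}
{'time_s': 0.15, 'qpos': array([64.6285, 18.343 , 89.6902, -0.0006, 72.0428, -1.1455]), 'qvel': array([-0.0174, -0.1386, -0.1997, -0.0305,  0.0288,  0.0148]), 'effort': array([  0.0003, -41.2771, -23.2156,   0.0727,   0.0435,  -0.0001]), 'ee_pos': array([235.7818, 524.0254, 213.3164]), 'ee_rot': array([-179.924 ,   -0.001 ,  155.7742]), 'force': array([-0.6518, -0.2072, -0.3546]), 'torque': array([ 0.0104, -0.0391, -0.0189]), 'gripper_force': 0.0, 'gripper_width': 91.10678592293863}
```

View pics/top0.png

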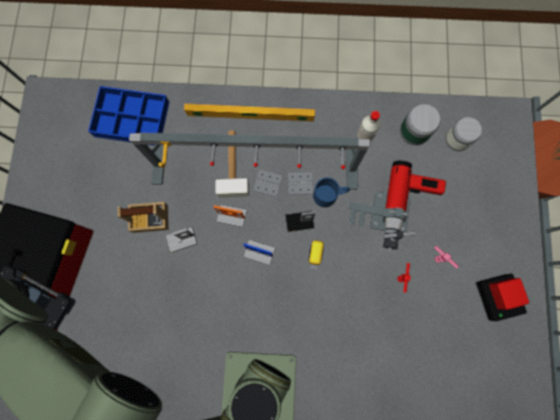

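View pics/side0.png

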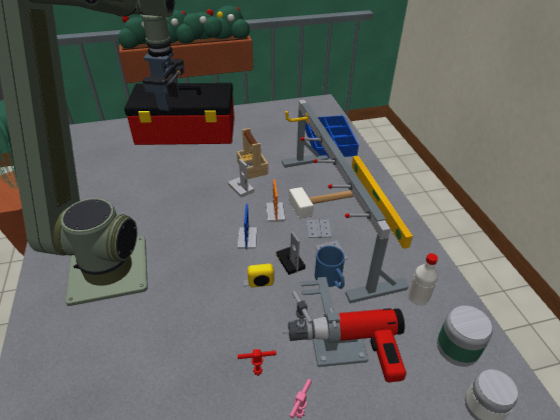

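The top view shows all four hangable items: square_a at (180,240), jig_blue at (258,252), square_b at (300,222), jig_orange at (230,214). The caddy is at (142,217), the drill chuck with the key at (393,236), and the peg balls at about (212,163), (255,163), (299,165) and (342,166). The side view shows the same balls at (303,139), (316,161), (331,186) and (348,215), with the key at about (303,305).

```bash
cat >> h.py <<'E'
np.set_printoptions(precision=1,suppress=True)
def cam(n,s=None):
    m=camera_model(n)
    if n!='wrist': return m,np.array(m['origin']),Rn.from_euler('xyz',m['rotation'],degrees=True).as_matrix()
    Rt=Rn.from_euler('xyz',s['ee_rot'],degrees=True).as_matrix(); M=np.array(m['mount'])
    return m,s['ee_pos']+Rt@M[:3,3],Rt@M[:3,:3]
def ray(n,u,v,s=None):
    m,o,R=cam(n,s); d=R@np.array([(u-m['cx'])/m['fx'],-(v-m['cy'])/m['fy'],-1]); return o,d/np.linalg.norm(d)
def onz(n,u,v,z,s=None):
    o,d=ray(n,u,v,s); return o+d*(z-o[2])/d[2]
def tri(rs):
    A=np.zeros((3,3));b=np.zeros(3)
    for o,d in rs: P=np.eye(3)-np.outer(d,d);A+=P;b+=P@o
    p=np.linalg.solve(A,b); return p,max(np.linalg.norm((np.eye(3)-np.outer(d,d))@(p-o)) for o,d in rs)
def proj(n,p,s=None):
    m,o,R=cam(n,s); q=R.T@(np.asarray(p,float)-o); return np.array([m['cx']-m['fx']*q[0]/q[2],m['cy']+m['fy']*q[1]/q[2]])
def blobs(im,lo,hi,amin=4):
    hsv=cv2.cvtColor(im,cv2.COLOR_BGR2HSV); m=cv2.inRange(hsv,lo,hi)
    if lo[0]==0: m|=cv2.inRange(hsv,(172,)+tuple(lo[1:]),(180,)+tuple(hi[1:]))
    n,l,st,c=cv2.connectedComponentsWithStats(m); return [(c[i],st[i]) for i in range(1,n) if st[i][4]>=amin]
E
python3 - <<'E'
from h import *
T=cv2.imread('pics/top0.png');S=cv2.imread('pics/side0.png')
for nm,im in (('T',T),('S',S)):
  for col,lo,hi in (('red',(0,120,90),(6,255,255)),('yel',(18,120,100),(34,255,255)),('blue',(105,130,80),(125,255,255)),('orange',(7,170,120),(16,255,255))):
    print(nm,col,[(c.round(1).tolist(),s.tolist()) for c,s in blobs(im,lo,hi,6) if 90<c[1]<350])
# side-scale crops to view
a=cv2.resize(T[130:270,105:265],None,fx=5,fy=4.28*1.0,interpolation=cv2.INTER_CUBIC)
cv2.imwrite('pics/tc.png',cv2.resize(T[140:280,100:280],None,fx=4.2,fy=4.2,interpolation=cv2.INTER_CUBIC))
cv2.imwrite('pics/td.png',cv2.resize(T[140:280,270:450],None,fx=4.2,fy=4.2,interpolation=cv2.INTER_CUBIC))
E
```

```text
T red [([374.8, 115.1], [371, 111, 9, 9, 70]), ([211.5, 163.3], [210, 162, 4, 4, 14]), ([255.1, 164.3], [254, 163, 4, 4, 12]), ([298.6, 165.4], [297, 164, 4, 4, 13]), ([342.7, 166.5], [341, 165, 4, 4, 14]), ([407.3, 186.0], [386, 165, 60, 46, 1263]), ([442.7, 257.7], [441, 256, 4, 5, 10]), ([404.9, 277.6], [397, 263, 14, 30, 171]), ([509.7, 293.7], [490, 278, 39, 32, 864])]
T yel [([248.6, 109.8], [184, 104, 131, 13, 1009]), ([163.6, 153.3], [158, 141, 11, 26, 126]), ([139.6, 221.0], [132, 214, 16, 15, 213]), ([65.1, 246.3], [62, 239, 8, 15, 59]), ([315.9, 252.2], [309, 240, 15, 25, 282])]
T blue [([127.5, 113.2], [89, 86, 77, 52, 2360]), ([327.5, 192.9], [315, 185, 33, 17, 310]), ([257.5, 249.2], [244, 244, 28, 11, 95])]
T orange [([547.5, 156.1], [534, 121, 26, 74, 1558]), ([227.5, 210.3], [214, 206, 27, 9, 74])]
S red [([177.3, 128.6], [127, 115, 103, 29, 2235]), ([302.0, 138.0], [301, 137, 3, 3, 9]), ([315.0, 160.0], [314, 159, 3, 3, 9]), ([329.7, 185.5], [328, 184, 4, 4, 14]), ([346.8, 214.8], [345, 213, 5, 5, 18]), ([431.8, 257.8], [426, 253, 12, 12, 95]), ([374.9, 334.5], [339, 309, 67, 73, 2135])]
S yel [([144.3, 116.0], [138, 111, 13, 11, 116]), ([210.3, 115.4], [205, 110, 11, 12, 122]), ([297.0, 117.7], [285, 111, 24, 12, 102]), ([246.9, 156.2], [241, 153, 12, 8, 64]), ([382.6, 202.6], [352, 156, 61, 92, 1189]), ([259.9, 272.4], [248, 264, 26, 23, 382])]
S blue [([340.5, 133.9], [318, 115, 41, 42, 911]), ([309.6, 131.6], [305, 124, 12, 14, 87]), ([318.2, 147.8], [310, 141, 19, 17, 141]), ([245.6, 221.7], [244, 204, 4, 43, 89]), ([330.2, 260.6], [317, 248, 27, 19, 73]), ([339.6, 273.5], [336, 268, 8, 15, 42]), ([336.7, 283.1], [334, 280, 7, 7, 21])]
S orange [([274.7, 189.2], [273, 180, 4, 18, 36]), ([8.2, 198.9], [0, 183, 21, 29, 255])]
```

View pics/td.png

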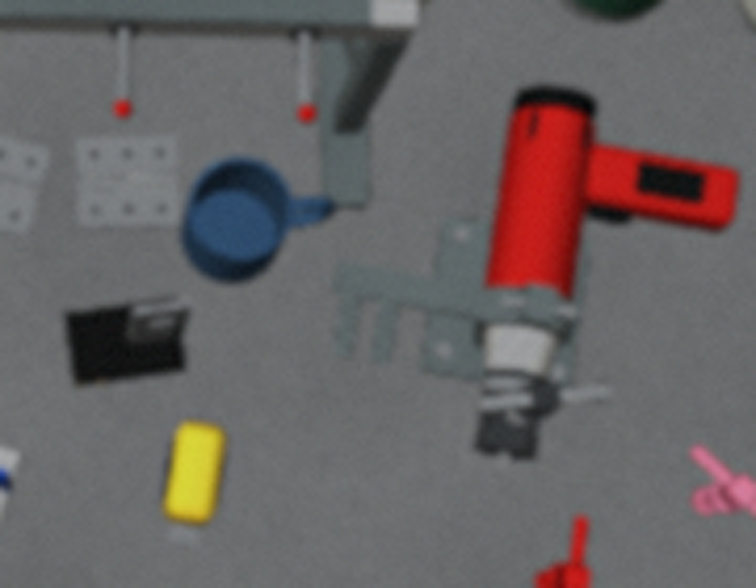

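View pics/tc.png

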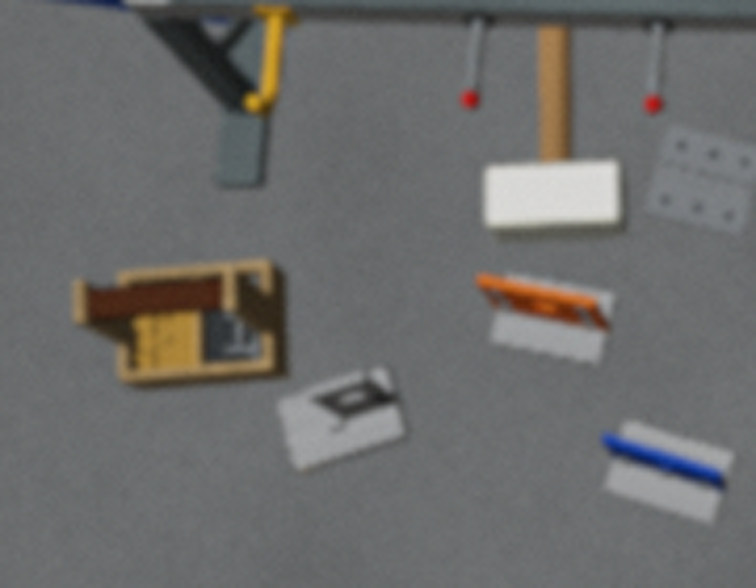

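The right-hand crop shows the fork slot between prongs at crop (345,340) and (385,340), and the key hub near crop (535,395) with a crossbar end at (610,390). The left-hand crop shows the caddy bar from (85,300) to (225,292), the square_a blade top at (355,397), the orange plate at (480,278)–(608,325), the blue plate at (603,440)–(723,482) and the hook from (280,15) to (255,102).

Run:
```python
from h import *
tb=[(342.7,166.5),(298.6,165.4),(255.1,164.3),(211.5,163.3)]; sb=[(346.8,214.8),(329.7,185.5),(315,160),(302,138)]
for a,b in zip(tb,sb): print('ball',*tri([ray('top',*a),ray('side',*b)]))
f=lambda u,v,z,l=100:onz('top',l+u/4.2,140+v/4.2,z)
print('hook tip',f(255,102,270),'root',f(280,15,240))
print('key hub',f(535,395,176,270),'bar ends',f(609,391,171,270),f(480,405,171,270))
print('slot open',f(365,357,90,270),'slot in',f(365,305,90,270))
print('drill axis back top',f(557,98,106,270),'front',f(530,290,106,270))
print('drill back centre',f(555,92,100,270))
print('caddy bar',f(85,300,122),f(225,292,122))
print('orange top',f(480,278,105),f(608,325,105),'foot',[f(*q,10) for q in ((505,275),(612,292),(600,363),(490,340))])
print('blue top',f(603,440,105),f(723,482,105),'foot',[f(*q,10) for q in ((625,420),(733,455),(712,522),(605,490))])
print('A stock',[f(*q,16) for q in ((278,402),(385,368),(407,437),(298,470))],'blade',f(355,397,125))
print('B stock',[f(*q,16,270) for q in ((66,312),(180,300),(186,370),(76,384))],'blade top',f(155,305,125,270))
```

```text
ball [ 608.9 -198.4  247.3] 1.0811560209909028
ball [606.6 -82.6 246.6] 1.097288443909471
ball [603.9  31.9 247.6] 1.0700321183154842
ball [601.1 146.9 247.5] 1.2202923964455443
hook tip [586.3 273.5 270. ] root [654.2 273.1 240. ]
key hub [ 449.3 -359.2  176. ] bar ends [ 455.  -408.2  171. ] [ 441.8 -324.9  171. ]
slot open [ 484.5 -263.5   90. ] slot in [ 521.4 -263.    90. ]
drill axis back top [ 674.1 -393.9  106. ] front [ 534.1 -374.1  106. ]
drill back centre [ 680.5 -394.2  100. ]
caddy bar [485.4 420.9 122. ] [495.6 325.6 122. ]
orange top [517.4 154.9 105. ] [488.5  63.8 105. ] foot [array([540.6, 152.9,  10. ]), array([531.5,  72. ,  10. ]), array([477.5,  77.3,  10. ]), array([490.8, 160.1,  10. ])]
blue top [408.7  61.9 105. ] [384.1 -21.4 105. ] foot [array([435.9,  56. ,  10. ]), array([414. , -24.7,  10. ]), array([364.5, -12. ,  10. ]), array([383.9,  67.3,  10. ])]
A stock [array([436. , 311.1,  16. ]), array([465. , 234.8,  16. ]), array([414.9, 214. ,  16. ]), array([386.9, 291.3,  16. ])] blade [427.1 229.  125. ]
B stock [array([521.2, -54. ,  16. ]), array([ 534.3, -138.1,   16. ]), array([ 481.9, -144.3,   16. ]), array([467.6, -63.9,  16. ])] blade top [ 507.1 -114.8  125. ]
```

```bash
cat >> h.py <<'E'
def go(p,yaw=None,R=None):
    s=state(); R0=Rn.from_euler('xyz',s['ee_rot'],degrees=True)
    R1=R if R is not None else Rn.from_euler('xyz',[180,0,yaw],degrees=True)
    print('at',s['ee_pos'],s['ee_rot'],'t',s['time_s'],'w',s['gripper_width'],'F',s['force'])
    print('turn',(R0.inv()*R1).as_rotvec(degrees=True),'shift',R0.inv().apply(np.asarray(p,float)-s['ee_pos']))
E
python3 -c "
from h import *
go([449,-362,310],99)"
```

```text
at [235.8 524.  213.3] [-179.9   -0.   155.8] t 0.15 w 91.10678592293863 F [-0.7 -0.2 -0.4]
turn [-0.1  0.  56.8] shift [-558.  -720.6  -95.7]
```

Call:
{"fn": "carry_out", "kwargs": {"commands": [[0, 0, 0, 0, 0, -80, 0.2], [0, 0, 0, 0, 0, -96, 0.2], [0, 0, 57, -558, -720, -96, 0.2], [0, 0, 57, -558, -720, -96, 0.2], [0, 0, 57, -558, -720, -96, 0.2], [0, 0, 57, -558, -720, -96, 0.2], [0, 0, 57, -558, -720, -96, 0.2], [0, 0, 57, -558, -720, -96, 0.2], [0, 0, 57, -558, -720, -96, 0.2], [0, 0, 57, -558, -720, -96, 0.2], [0, 0, 57, -558, -720, -96, 0.2], [0, 0, 57, -558, -720, -96, 0.2], [0, 0, 57, -558, -720, -96, 0.2], [0, 0, 57, -558, -720, -96, 0.2], [0, 0, 57, -558, -720, -96, 0.2], [0, 0, 57, -558, -720, -96, 0.2], [0, 0, 57, -558, -720, -96, 0.2], [0, 0, 57, -558, -720, -96, 0.2], [0, 0, 57, -558, -720, -96, 0.2], [0, 0, 57, -558, -720, -96, 0.2]]}}

```text
time_s: 2.15
ee_pos: [446.7, -352.6, 309.6]
ee_rot: [-180.0, -0.0, 98.7]
force: [1.5, -1.2, 0.3]
gripper_width: 54.8
gripper_force: 0.0
```

Call:
{"fn": "carry_out", "kwargs": {"commands": [[0, 0, 0, 0, 0, 0, 0.2], [0, 0, 0, 0, 0, 0, 0.2], [0, 0, 0, 0, 0, 0, 0.2], [0, 0, 0, 0, 0, 0, 0.2]]}}

```text
time_s: 2.55
ee_pos: [446.6, -349.2, 310.5]
ee_rot: [180.0, 0.0, 98.9]
force: [-0.4, 0.1, 0.2]
gripper_width: 55.2
gripper_force: 0.0
```

```bash
cat >> h.py <<'E'
import json
def snap(f):
    s=state(); save('wrist',f); json.dump({k:np.asarray(v).tolist() for k,v in s.items()},open(f'pics/{f}.json','w')); return s
def ld(f): 
    d=json.load(open(f'pics/{f}.json')); return {k:np.array(v) for k,v in d.items()}
E
python3 -c "
from h import *
snap('w1'); go([449,-362,310],99)"
```

```text
at [ 446.7 -349.2  310.6] [180.    0.   98.9] t 2.6 w 54.51411059190015 F [0.3 1.1 0.3]
turn [ 0.   0.  -0.1] shift [-13.    0.3   0.6]
```

View pics/w1.png

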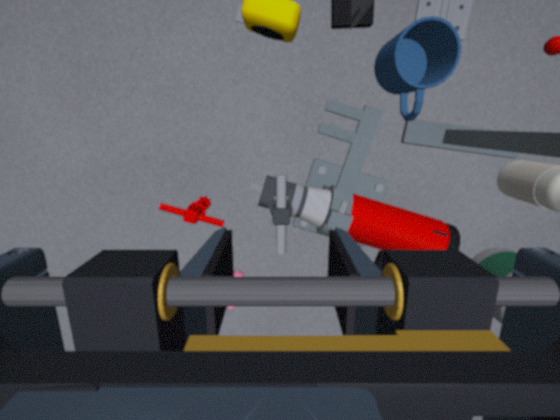

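The wrist view shows the grey key with its crossbar vertical in the image, from (281,177) to (281,254) over the chuck. The fork prongs end at about (328,106) and (320,129), and the slot runs from about (325,117) towards (357,128).

Run:
```python
from h import *
s=ld('w1')
for n,p,z in (('bar',(281,177.5),171),('bar',(281,253.5),171),('slot',(325,117),90),('slot in',(357,128),90),('tip1',(328,104),90),('tip2',(320,129),90)):
    print(n,onz('wrist',*p,z,s))
im=cv2.imread('pics/w1.png'); 
a=cv2.resize(im[80:180,290:420],None,fx=4.3,fy=4.3,interpolation=cv2.INTER_CUBIC); b=cv2.resize(im[165:265,250:320],None,fx=4.3,fy=4.3,interpolation=cv2.INTER_CUBIC)
cv2.imwrite('pics/w1c.png',np.hstack([a[:, :480],b]))
print(a.shape,b.shape)
```

```text
bar [ 443.7 -326.2  171. ]
bar [ 456.2 -406.   171. ]
slot [ 486.4 -259.9   90. ]
slot in [ 526.6 -266.4   90. ]
tip1 [ 487. -245.   90.]
tip2 [ 483.1 -274.3   90. ]
(430, 559, 3) (430, 301, 3)
```

View pics/w1c.png

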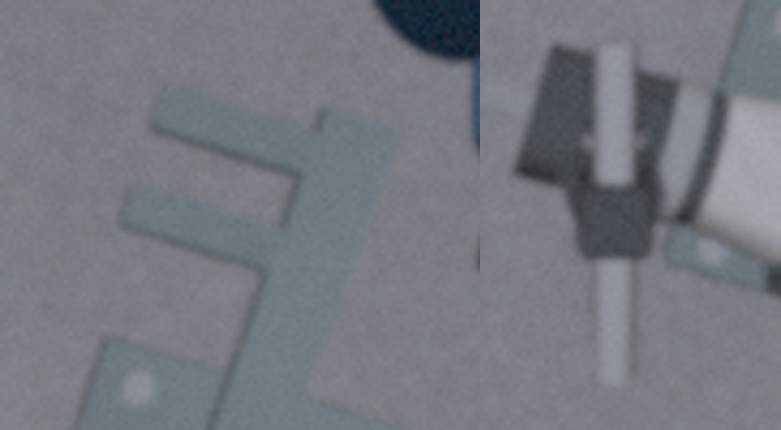

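The crop shows the crossbar ends at pixels (281.4,174.8) and (281.2,255). The slot middle line runs from (322.6,116.5) at the open end to (357.9,126.5) at the closed end.

Run:
```python
from h import *
s=ld('w1')
a,b=onz('wrist',281.4,174.8,171,s),onz('wrist',281.2,255,171,s); print(a,b,(a+b)/2,np.linalg.norm(a-b),np.degrees(np.arctan2(-(a-b)[0],(a-b)[1])))
o,e=onz('wrist',322.6,116.5,90,s),onz('wrist',357.9,126.5,90,s); d=(e-o); print(o,e,np.linalg.norm(d),np.degrees(np.arctan2(d[1],d[0])),'seat',o+d/np.linalg.norm(d)*25, e-d/np.linalg.norm(d)*21)
k=(a+b)/2; go([k[0],k[1],150],99)
```

```text
[ 443.7 -323.5  171. ] [ 456.7 -407.7  171. ] [ 450.2 -365.6  171. ] 85.19142982222846 8.784689271880294
[ 483.4 -259.8   90. ] [ 527.3 -264.5   90. ] 44.07517195965453 -6.201245860390489 seat [ 508.3 -262.5   90. ] [ 506.4 -262.3   90. ]
at [ 446.7 -349.2  310.6] [180.    0.   98.9] t 2.6 w 54.51411059190015 F [0.3 1.1 0.3]
turn [ 0.   0.  -0.1] shift [-16.7   0.8 160.6]
```

Call:
{"fn": "carry_out", "kwargs": {"commands": [[0, 0, 0, -16, 2, 60, 0.2], [0, 0, 0, -16, 2, 100, 0.2], [0, 0, 0, -16, 2, 130, 0.2], [0, 0, 0, -16, 2, 150, 0.2], [0, 0, 0, -16, 2, 160, 0.2], [0, 0, 0, -16, 2, 160, 0.2], [0, 0, 0, -16, 2, 160, -0.7], [0, 0, 0, -16, 2, 160, -0.7], [0, 0, 0, -16, 2, 160, -0.7], [0, 0, 0, -16, 2, 160, -0.7], [0, 0, 0, -16, 2, 160, -0.7], [0, 0, 0, -16, 2, 160, -0.7]], "force": 40}}

```text
time_s: 3.8
ee_pos: [451.4, -366.2, 150.3]
ee_rot: [180.0, 0.0, 98.8]
force: [-0.1, 0.3, 0.4]
gripper_width: 17.4
gripper_force: 40.0
```

```bash
python3 -c "
from h import *
go([450,-365,151],99)"
```

```text
at [ 451.4 -366.2  150.3] [180.    0.   98.8] t 3.8 w 17.42311630258695 F [-0.1  0.3  0.4]
turn [ 0.   0.  -0.2] shift [ 1.4 -1.2 -0.7]
```

Call:
{"fn": "carry_out", "kwargs": {"commands": [[0, 0, 0, 0, 0, -5, -0.7], [0, 0, 0, 0, 0, -10, -0.7], [0, 0, 0, 0, 0, -20, -0.7], [0, 0, 0, 0, 0, -35, -0.7], [0, 0, 0, 0, 0, -60, -0.7], [0, 0, 0, 0, 0, -60, -0.7]]}}

```text
time_s: 4.4
ee_pos: [452.9, -367.5, 213.8]
ee_rot: [179.7, 0.3, 98.8]
force: [-0.4, -1.2, -0.8]
gripper_width: 17.9
gripper_force: 40.0
```

```bash
python3 -c "
from h import *
go([445,-256,140],99)"
```

```text
at [ 452.9 -367.5  213.8] [179.7   0.3  98.8] t 4.4 w 17.923239314934786 F [-0.4 -1.2 -0.8]
turn [ 0.3  0.3 -0.2] shift [111.8   8.8  73.2]
```

Call:
{"fn": "carry_out", "kwargs": {"commands": [[0, 0, 0, 30, 3, 0, -0.7], [0, 0, 0, 60, 6, 0, -0.7], [0, 0, 0, 90, 8, 20, -0.7], [0, 0, 0, 112, 9, 50, -0.7], [0, 0, 0, 112, 9, 73, -0.7], [0, 0, 0, 112, 9, 73, -0.7], [0, 0, 0, 112, 9, 73, -0.7], [0, 0, 0, 112, 9, 73, -0.7]]}}

```text
time_s: 5.2
ee_pos: [444.0, -254.9, 138.1]
ee_rot: [179.9, 0.1, 98.7]
force: [0.5, -0.0, -2.1]
gripper_width: 17.5
gripper_force: 40.0
```

```bash
python3 -c "
from h import *
s=snap('w2'); go([445,-256,105],99)
save('side','s2')
im=cv2.imread('pics/w2.png')
cv2.imwrite('pics/w2c.png',cv2.resize(im[60:320,140:460],None,fx=2.3,fy=2.3,interpolation=cv2.INTER_CUBIC))"
```

```text
at [ 444.  -255.   138.2] [179.9   0.1  98.7] t 5.25 w 17.657509984414567 F [ 0.2 -0.8 -1.6]
turn [ 0.1  0.1 -0.3] shift [-1.1  0.8 33.2]
```

View pics/w2c.png

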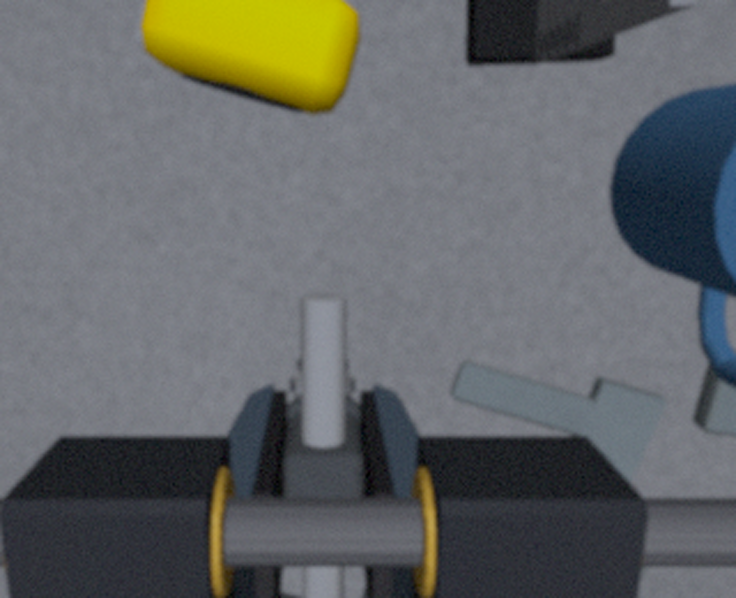

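The held key is upright in the fingers. The outer prong shows with its outer edge from (344.3,217.4) to (400,233).

Run:
```python
from h import *
s=ld('w2')
a=onz('wrist',344.3,217.4,90,s);b=onz('wrist',400,233,90,s);c=onz('wrist',337.8,231.7,90,s)
d=(b-a)/np.linalg.norm(b-a);n=np.array([d[1],-d[0],0]);print(a,b,c,np.linalg.norm(a-c),np.linalg.norm(b-a),np.degrees(np.arctan2(d[1],d[0])))
print('seat',a+n*20+d*25)
S=cv2.imread('pics/s2.png'); cv2.imwrite('pics/s2c.png',cv2.resize(S[255:375,260:400],None,fx=5,fy=5,interpolation=cv2.INTER_CUBIC))
for p in ([484,-260,90],[508,-264,90]): print(proj('side',p))
```

```text
[ 488.3 -238.9   90. ] [ 531.  -244.4   90. ] [ 485.8 -250.3   90. ] 11.675463084058892 43.11533681991806 -7.317693981611873
seat [ 510.5 -261.9   90. ]
[301.6 286.6]
[311.4 285.9]
```

View pics/s2c.png

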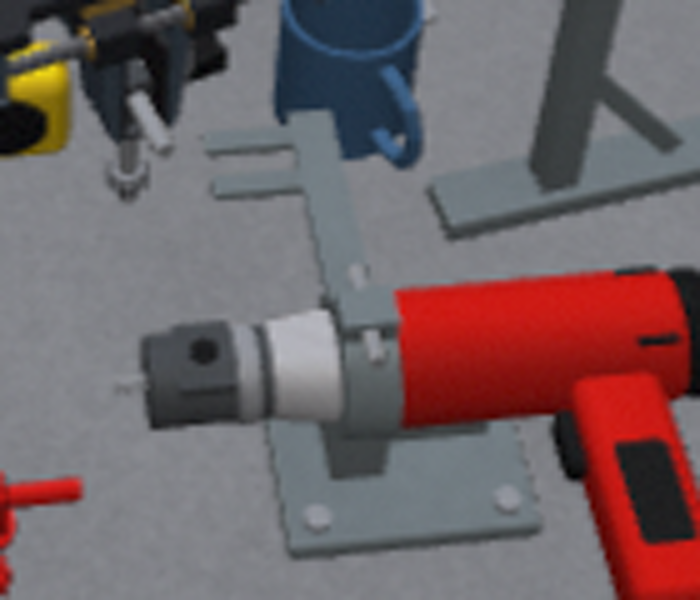

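The side crop shows the slot's open end at pixel (301.6,286.6), which exactly matches the predicted projection of (484,-260,90). The key hangs upright at about (285.6,291), with the bore now empty.

Call:
{"fn": "carry_out", "kwargs": {"commands": [[0, 0, 0, 0, 0, 12, -0.7], [0, 0, 0, 0, 0, 24, -0.7], [0, 0, 0, 0, 0, 33, -0.7], [0, 0, 0, 0, 0, 33, -0.7]]}}

```text
time_s: 5.7
ee_pos: [441.8, -253.3, 101.9]
ee_rot: [-179.8, -0.2, 98.8]
force: [0.1, -0.5, -1.3]
gripper_width: 17.6
gripper_force: 40.0
```

Run:
```python
from h import *
s=ld('w2');print('pilot bottom pred',proj('side',s['ee_pos']-[0,0,69.3]),'head',proj('side',s['ee_pos']-[0,0,51]))
go([508.5,-263.2,105],99)
```

```text
pilot bottom pred [285.3 293.5] head [285.4 288.9]
at [ 441.8 -253.3  101.9] [-179.8   -0.2   98.8] t 5.7 w 17.596691782114902 F [ 0.1 -0.5 -1.3]
turn [-0.2 -0.2 -0.2] shift [-20.   64.4  -3.3]
```

Call:
{"fn": "carry_out", "kwargs": {"commands": [[0, 0, 0, 0, 0, 0, -0.7], [0, 0, 0, -3, 10, 0, -0.7], [0, 0, 0, -6, 20, 0, -0.7], [0, 0, 0, -9, 30, 0, -0.7], [0, 0, 0, -9, 30, 0, -0.7], [0, 0, 0, -9, 30, 0, -0.7]]}}

```text
time_s: 6.3
ee_pos: [474.3, -258.2, 103.8]
ee_rot: [-180.0, -0.0, 98.8]
force: [-0.2, -0.2, -1.9]
gripper_width: 17.7
gripper_force: 40.0
```

Run:
```python
from h import *
go([508.5,-263.2,105],99)
save('side','s3')
S=cv2.imread('pics/s3.png'); cv2.imwrite('pics/s3c.png',cv2.resize(S[255:325,260:350],None,fx=6,fy=6,interpolation=cv2.INTER_CUBIC))
```

```text
at [ 474.3 -258.2  103.8] [-180.    -0.    98.8] t 6.3 w 17.730098972005454 F [-0.2 -0.2 -1.9]
turn [-0.  -0.  -0.2] shift [-10.1  33.   -1.2]
```

View pics/s3c.png

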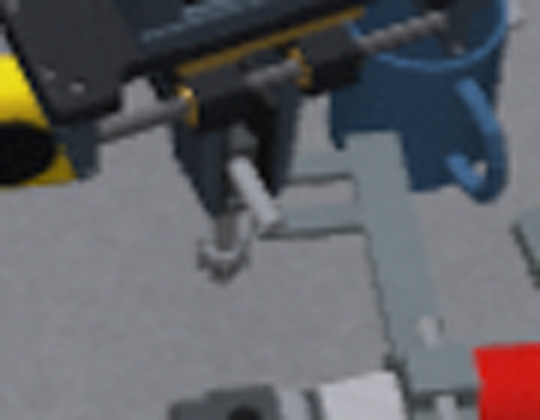

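The key is just in front of the slot at the right height, so I am inserting it.

Call:
{"fn": "carry_out", "kwargs": {"commands": [[0, 0, 0, -3, 8, -1, -0.7], [0, 0, 0, -5, 16, -1, -0.7], [0, 0, 0, -7, 24, -1, -0.7], [0, 0, 0, -10, 33, -1, -0.7], [0, 0, 0, -10, 33, -1, -0.7], [0, 0, 0, -10, 33, -1, -0.7]]}}

```text
time_s: 6.95
ee_pos: [508.3, -263.1, 104.7]
ee_rot: [-180.0, -0.0, 98.8]
force: [-0.5, -0.6, -0.4]
gripper_width: 17.6
gripper_force: 40.0
```

Call:
{"fn": "carry_out", "kwargs": {"commands": [[0, 0, 0, 0, 0, 2, -0.7], [0, 0, 0, 0, 0, 4, -0.7], [0, 0, 0, 0, 0, 5, -0.7], [0, 0, 0, 0, 0, 6, -0.7], [0, 0, 0, 0, 0, 6, -0.7]]}}

```text
time_s: 7.45
ee_pos: [507.9, -263.1, 99.4]
ee_rot: [-180.0, -0.0, 98.8]
force: [-2.0, 0.2, 2.3]
gripper_width: 17.7
gripper_force: 40.0
```

Run:
```python
from h import *
go([508.5,-263.2,105],99)
save('side','s4')
S=cv2.imread('pics/s4.png'); cv2.imwrite('pics/s4c.png',cv2.resize(S[255:325,260:350],None,fx=6,fy=6,interpolation=cv2.INTER_CUBIC))
```

```text
at [ 507.9 -263.1   99.4] [-180.    -0.    98.8] t 7.45 w 17.71222550774988 F [-2.   0.2  2.3]
turn [-0.  -0.  -0.2] shift [-0.2  0.6 -5.6]
```

View pics/s4c.png

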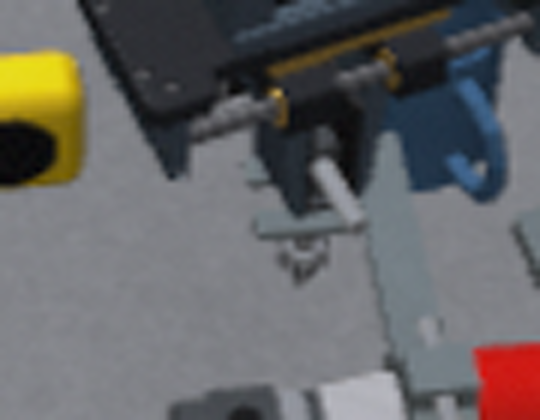

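The key's head hangs below the prong with the shaft in the slot, and the contact force appears at the expected height. I am releasing and rising.

Call:
{"fn": "carry_out", "kwargs": {"commands": [[0, 0, 0, 0, 0, 0, -0.2], [0, 0, 0, 0, 0, 0, -0.2], [0, 0, 0, 0, 0, 0, -0.2], [0, 0, 0, 0, 0, -20, -0.1], [0, 0, 0, 0, 0, -50, 0], [0, 0, 0, 0, 0, -100, 0], [0, 0, 0, 0, 0, -150, 0], [0, 0, 0, 60, 0, -150, 0], [0, 0, 0, 113, 15, -150, 0], [0, 0, 0, 113, 15, -150, 0], [0, 0, 0, 113, 15, -150, 0], [0, 0, 0, 113, 15, -150, 0]]}}

```text
time_s: 8.7
ee_pos: [506.0, -149.8, 248.8]
ee_rot: [-180.0, 0.0, 98.8]
force: [0.4, -0.3, -0.1]
gripper_width: 45.7
gripper_force: 0.0
```

Run:
```python
from h import *
snap('w3'); save('side','s5')
S=cv2.imread('pics/s5.png'); W=cv2.imread('pics/w3.png')
a=cv2.resize(S[255:325,260:350],(450,350),interpolation=cv2.INTER_CUBIC)
b=cv2.resize(W[0:250,140:420],(350,312))
c=np.zeros((350,800,3),np.uint8);c[:,:450]=a;c[:312,450:]=b;cv2.imwrite('pics/c5.png',c)
go([500,-150,250],99)
```

```text
at [ 505.9 -150.4  248.6] [-180.     0.    98.7] t 8.8 w 45.93856576244864 F [ 0.5 -0.9 -0.5]
turn [-0.   0.  -0.3] shift [ 1.3 -5.8 -1.4]
```

View pics/c5.png

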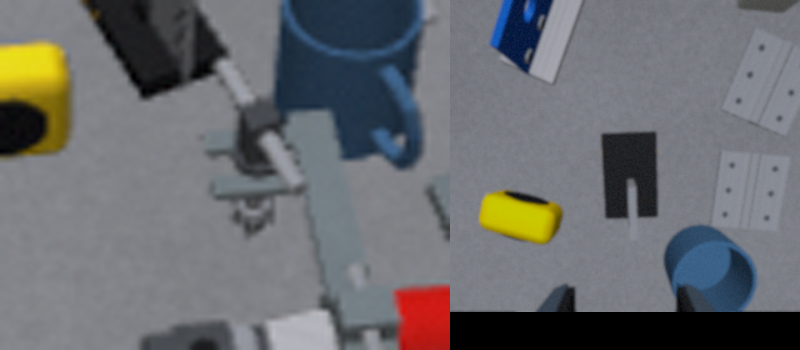

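The key rests upright in the fork on its collar. The wrist panel shows square_b, with its stock at panel (602–656, 133–218) and the blade's edge from (631,180) to (633,240).

Run:
```python
from h import *
s=ld('w3'); f=lambda u,v,z:onz('wrist',140+(u-450)/1.25,v/1.25,z,s)
c=[f(*q,16) for q in ((602,133),(656,132),(657,217),(606,218))]; print(c)
r,l=(c[2]+c[3])/2,(c[0]+c[1])/2; d=l-r; print('r,l',r,l,np.linalg.norm(d),'yaw',np.degrees(np.arctan2(-d[0],d[1])))
print('blade centre by stock',r+d/np.linalg.norm(d)*20)
print('blade far end top',f(633,240,125),'near end bottom',f(631,180,16),'top',f(632,190,125))
# blade column fit
g=cv2.cvtColor(cv2.imread('pics/w3.png'),cv2.COLOR_BGR2GRAY).astype(float)
for v in range(146,196,6):
  print(v,g[v,276:296].astype(int))
```

```text
[array([469. , -59.9,  16. ]), array([520.5, -51. ,  16. ]), array([ 535.9, -132.4,   16. ]), array([ 484.5, -141.4,   16. ])]
r,l [ 510.2 -136.9   16. ] [494.7 -55.5  16. ] 82.88195384083042 yaw 10.740053117204251
blade centre by stock [ 506.5 -117.2   16. ]
blade far end top [ 509.8 -137.3  125. ] near end bottom [503.8 -99.8  16. ] top [ 503.1 -100.4  125. ]
146 [ 34  31  28  25  45  63  91 108 114 111 108  91  68  42  34  35  33  33
  39  35]
152 [ 34  37  28  25  45  69 106 130 141 137 139 135 118  81  45  28  36  35
  35  31]
158 [ 29  38  26  36  36  65 103 127 137 138 137 136 121  89  54  34  30  32
  37  36]
164 [ 41  33  33  31  34  53  91 125 136 140 138 137 122  97  54  30  34  32
  37  25]
170 [ 32  24  32  32  34  48  86 116 134 138 139 135 128 102  64  39  24  30
  31  37]
176 [118 121 122 122 116 120 115 120 134 139 137 136 139 134 131 127 128 124
 126 127]
182 [126 124 128 128 130 124 126 128 135 139 138 140 138 135 133 131 130 125
 125 123]
188 [126 125 124 127 125 127 134 134 139 140 138 141 137 135 133 130 128 127
 129 128]
194 [130 130 131 128 129 129 128 128 130 127 129 126 124 127 128 132 129 129
 133 130]
```

Call:
{"fn": "carry_out", "kwargs": {"commands": [[0, 0, -1.3, 31, 5, 50, 0], [0, 0, -1.3, 31, 5, 90, 0], [0, 0, -1.3, 31, 5, 120, 0], [0, 0, -1.3, 31, 5, 138, 0], [0, 0, -1.3, 31, 5, 144, 0], [0, 0, -1.3, 31, 5, 144, 0], [0, 0, -1.3, 31, 5, 144, -0.95], [0, 0, -1.3, 31, 5, 144, -0.95], [0, 0, -1.3, 31, 5, 144, -0.95], [0, 0, -1.3, 31, 5, 144, -0.95], [0, 0, -1.3, 31, 5, 144, -0.95], [0, 0, -1.3, 31, 5, 144, -0.95], [0, 0, -1.3, 31, 5, 144, -0.95]], "force": 40}}

```text
time_s: 10.1
ee_pos: [506.1, -117.8, 105.2]
ee_rot: [180.0, 0.0, 100.1]
force: [-1.1, 0.8, 2.9]
gripper_width: 6.2
gripper_force: 40.0
```

```bash
python3 -c "
from h import *
go([569,-199.3,268],91.3)"
```

```text
at [ 506.1 -117.8  105.2] [180.    0.  100.1] t 10.1 w 6.239753264378264 F [-1.1  0.8  2.9]
turn [0.  0.  8.8] shift [ -91.3   47.7 -162.7]
```

Call:
{"fn": "carry_out", "kwargs": {"commands": [[0, 0, 0, 0, 0, -10, -0.95], [0, 0, 0, 0, 0, -35, -0.95], [0, 0, 0, 0, 0, -70, -0.95], [0, 0, 0, 0, 0, -105, -0.95], [0, 0, 0, 0, 0, -140, -0.95], [0, 0, 2, -15, 8, -160, -0.95], [0, 0, 4, -40, 21, -163, -0.95], [0, 0, 7, -65, 34, -163, -0.95], [0, 0, 8.8, -85, 44, -163, -0.95], [0, 0, 8.8, -91, 48, -163, -0.95], [0, 0, 8.8, -91, 48, -163, -0.95], [0, 0, 8.8, -91, 48, -163, -0.95], [0, 0, 8.8, -91, 48, -163, -0.95]]}}

```text
time_s: 11.4
ee_pos: [568.5, -198.1, 268.1]
ee_rot: [-180.0, -0.0, 91.3]
force: [-0.6, -0.6, -2.1]
gripper_width: 5.8
gripper_force: 40.0
```

Run:
```python
from h import *
go([569,-199.3,268],91.3)
save('side','s6');S=cv2.imread('pics/s6.png')
snap('w6');W=cv2.imread('pics/w6.png')
h=state()['ee_pos']-[0,0,20];u=proj('side',h);print('hole pred',u,'ball pred',proj('side',[608.9,-198.4,247.3]))
x,y=int(u[0])-50,int(u[1])-45
print(x,y,[(c.round(1),q[4]) for c,q in blobs(S,(0,120,90),(6,255,255),4) if q[4]<40])
c=np.zeros((450,800,3),np.uint8);c[:,:500]=cv2.resize(S[y:y+90,x:x+100],(500,450),interpolation=cv2.INTER_CUBIC);c[:225,500:]=cv2.resize(W,(300,225));cv2.imwrite('pics/c6.png',c)
```

```text
at [ 568.5 -198.1  268.1] [-180.    -0.    91.3] t 11.4 w 5.799011961034201 F [-0.6 -0.6 -2.1]
turn [-0. -0.  0.] shift [-1.3  0.5  0.1]
hole pred [331.2 217.1] ball pred [347.2 214.6]
281 172 [(array([237.5,   8. ]), np.int32(6)), (array([302., 138.]), np.int32(9)), (array([346.9, 215. ]), np.int32(20))]
```

View pics/c6.png

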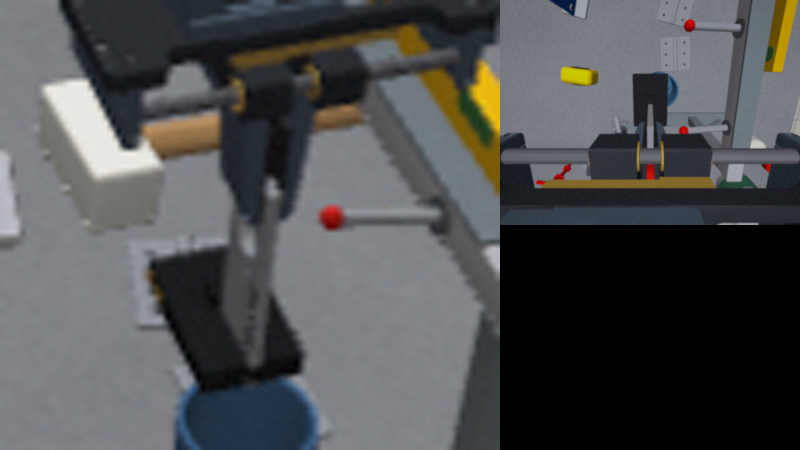

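The square hangs vertically in front of peg 0, with its hole at about (330.6,219) and the ball at (346.9,215), level in height. I am threading it on.

Call:
{"fn": "carry_out", "kwargs": {"commands": [[0, 0, 0, -1, 12, 0, -0.95], [0, 0, 0, -1, 24, 0, -0.95], [0, 0, 0, -1, 32, 0, -0.95], [0, 0, 0, -1, 40, 0.5, -0.95], [0, 0, 0, -1, 46, 2, -0.95], [0, 0, 0, -1, 52, 3, -0.95], [0, 0, 0, -1, 58, 4.5, -0.95], [0, 0, 0, -1, 62, 5, -0.95], [0, 0, 0, -1, 62, 5, -0.95], [0, 0, 0, -1, 62, 5, -0.95]]}}

```text
time_s: 12.5
ee_pos: [631.1, -198.6, 262.9]
ee_rot: [-180.0, -0.0, 91.3]
force: [-1.1, -0.5, -2.0]
gripper_width: 5.6
gripper_force: 40.0
```

Call:
{"fn": "carry_out", "kwargs": {"commands": [[0, 0, 0, 0, 0, 2, -0.95], [0, 0, 0, 0, 0, 4, -0.95], [0, 0, 0, 0, 0, 5, -0.95], [0, 0, 0, 0, 0, 6, -0.95], [0, 0, 0, 0, 0, 6, -0.95]]}}

```text
time_s: 13.0
ee_pos: [631.0, -198.6, 256.8]
ee_rot: [-180.0, -0.0, 91.3]
force: [0.4, 0.7, -1.4]
gripper_width: 5.6
gripper_force: 40.0
```

Call:
{"fn": "carry_out", "kwargs": {"commands": [[0, 0, 0, 0, 0, 1, -0.95], [0, 0, 0, 0, 0, 2, -0.95], [0, 0, 0, 0, 0, 2, -0.95]]}}

```text
time_s: 13.3
ee_pos: [631.3, -198.7, 256.0]
ee_rot: [179.9, 0.0, 91.3]
force: [-1.1, 0.5, 4.1]
gripper_width: 5.7
gripper_force: 40.1
```

Run:
```python
from h import *
go([631,-198,255],91.3)
save('side','s7');S=cv2.imread('pics/s7.png')
cv2.imwrite('pics/s7c.png',cv2.resize(S[165:275,300:420],(600,550),interpolation=cv2.INTER_CUBIC))
```

```text
at [ 631.3 -198.7  256. ] [179.9   0.   91.3] t 13.3 w 5.688231414494663 F [-1.1  0.5  4.1]
turn [ 0.1  0.  -0. ] shift [ 0.7 -0.3  1. ]
```

View pics/s7c.png

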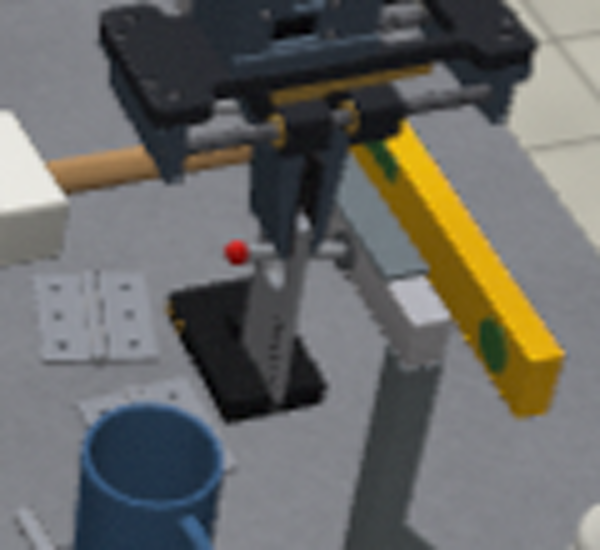

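The square's hole is on the rod behind the red ball and the contact force shows it resting, so I am releasing it. From here I measure mostly by colour masks.

Call:
{"fn": "carry_out", "kwargs": {"commands": [[0, 0, 0, 0, 0, 0, -0.6], [0, 0, 0, 0, 0, 0, -0.55], [0, 0, 0, 0, 0, 0, -0.55], [0, 0, 0, 0, 0, -15, -0.55], [0, 0, 0, 0, 0, -40, -0.55], [0, 0, 0, 0, 0, -70, -0.5], [0, 0, 0, 0, -40, -70, -0.3], [0, 0, 0, 0, -40, -70, -0.3]]}}

```text
time_s: 14.15
ee_pos: [587.7, -199.4, 325.6]
ee_rot: [-179.9, -0.0, 91.2]
force: [1.1, 0.9, -0.4]
gripper_width: 31.8
gripper_force: 0.0
```

Run:
```python
from h import *
save('side','s8')
# did the square stay? compare mask of dark stock below peg0
S=cv2.imread('pics/s8.png');S7=cv2.imread('pics/s7.png')
for I in (S7,S):
  g=cv2.cvtColor(I,cv2.COLOR_BGR2GRAY)[215:250,325:372]; m=(g<60); ys,xs=np.nonzero(m); print(m.sum(),xs.mean()+325,ys.mean()+215)
go([388,-10,240],75)
```

```text
503 346.6083499005964 235.4055666003976
388 347.9226804123711 240.3298969072165
at [ 589.7 -199.5  325.3] [-180.    -0.    91.2] t 14.2 w 31.093562846583524 F [1.  0.1 0.5]
turn [-0.  -0.  16.2] shift [ 193.8 -197.5   85.4]
```

Call:
{"fn": "carry_out", "kwargs": {"commands": [[0, 0, 16, 194, -198, 85, -0.2], [0, 0, 16, 194, -198, 85, -0.2], [0, 0, 16, 194, -198, 85, -0.2], [0, 0, 16, 194, -198, 85, -0.2], [0, 0, 16, 194, -198, 85, -0.2], [0, 0, 16, 194, -198, 85, -0.2], [0, 0, 16, 194, -198, 85, -0.2], [0, 0, 16, 194, -198, 85, -0.2], [0, 0, 16, 194, -198, 85, -0.2], [0, 0, 16, 194, -198, 85, -0.2]]}}

```text
time_s: 15.2
ee_pos: [390.4, -10.6, 240.3]
ee_rot: [179.9, -0.0, 75.2]
force: [-0.7, -0.5, 0.7]
gripper_width: 36.2
gripper_force: 0.0
```

```bash
cat >> h.py <<'E'
def plate(f,lo,hi,z=105):
    """top edge of a coloured plate in a wrist picture: mask -> largest blob; the image-lowest/farthest edge sits at plate top"""
    s=ld(f); im=cv2.imread(f'pics/{f}.png'); m=cv2.inRange(cv2.cvtColor(im,cv2.COLOR_BGR2HSV),lo,hi)
    n,l,st,c=cv2.connectedComponentsWithStats(m); i=1+np.argmax(st[1:,4]); cnt=max(cv2.findContours((l==i).astype(np.uint8),cv2.RETR_EXTERNAL,cv2.CHAIN_APPROX_NONE)[0],key=len)
    r=cv2.minAreaRect(cnt); b=cv2.boxPoints(r); print('area',st[i,4],'rect',r)
    for q in b: print(q, 'z top',onz('wrist',*q,z,s),'z foot',onz('wrist',*q,z-95,s))
    print('cam',cam('wrist',s)[1],'tcp',s['ee_pos'],s['ee_rot'],'t',s['time_s'])
E
python3 - <<'E'
from h import *
snap('w9'); plate('w9',(100,110,40),(128,255,255))
E
```

```text
area 2302 rect ((468.794677734375, 260.8917236328125), (87.83724212646484, 37.30377197265625), 30.529708862304688)
[421.5 254.6] z top [ 517.9 -103.5  105. ] z foot [ 551.7 -154.6   10. ]
[440.4 222.5] z top [541.5 -73.5 105. ] z foot [ 582.5 -115.2   10. ]
[516.1 267.1] z top [ 612.4 -143.1  105. ] z foot [ 675.3 -206.4   10. ]
[497.1 299.3] z top [ 589.9 -176.5  105. ] z foot [ 646.  -250.1   10. ]
cam [408.8  61.4 412.1] tcp [390.4 -10.6 240.3] [179.9  -0.   75.2] t 15.2
```

```bash
sed -i 's/def plate(f,lo,hi,z=105)/def plate(f,lo,hi,near,z=105)/; s/i=1+np.argmax(st\[1:,4\])/u=proj("wrist",near,s); i=1+np.argmin(np.linalg.norm(c[1:]-u,axis=1)+1e4*(st[1:,4]<40)); print("pred",u)/' h.py
python3 - <<'E'
from h import *
plate('w9',(100,110,40),(128,255,255),[396,20,105])
s=ld('w9')
im=cv2.imread('pics/w9.png');print([(c.round(),q.tolist()) for c,q in blobs(im,(95,80,30),(130,255,255),25)])
E
```

```text
pred [278. 170.]
area 540 rect ((281.0, 163.5), (87.0, 6.0), 90.0)
[278. 120.] z top [408.   65.1 105. ] z foot [407.8  66.2  10. ]
[284. 120.] z top [413.4  63.6 105. ] z foot [414.8  64.3  10. ]
[284. 207.] z top [392.3 -17.3 105. ] z foot [387.3 -41.7  10. ]
[278. 207.] z top [386.5 -15.8 105. ] z foot [379.7 -39.7  10. ]
cam [408.8  61.4 412.1] tcp [390.4 -10.6 240.3] [179.9  -0.   75.2] t 15.2
[(array([281., 164.]), [277, 120, 8, 89, 616]), (array([226., 254.]), [208, 229, 34, 48, 318]), (array([480., 258.]), [425, 233, 135, 48, 2953]), (array([331., 248.]), [321, 237, 22, 23, 120]), (array([ 22., 264.]), [0, 247, 46, 38, 528]), (array([346., 266.]), [343, 257, 7, 19, 31]), (array([337., 263.]), [330, 260, 14, 7, 31]), (array([ 32., 328.]), [0, 304, 63, 48, 1119]), (array([517., 324.]), [456, 304, 104, 48, 1738]), (array([220., 319.]), [212, 307, 17, 27, 194]), (array([339., 316.]), [333, 307, 14, 21, 96]), (array([343., 327.]), [337, 322, 13, 12, 31]), (array([  7., 337.]), [0, 332, 13, 13, 46]), (array([194., 404.]), [3, 386, 378, 34, 5602]), (array([  4., 415.]), [0, 408, 11, 12, 64]), (array([134., 415.]), [130, 409, 11, 11, 45]), (array([167., 416.]), [164, 411, 8, 9, 31]), (array([510., 418.]), [492, 416, 38, 4, 71])]
```

Call:
{"fn": "carry_out", "kwargs": {"commands": [[0, 0, 0, 36, 0.5, 50, -0.2], [0, 0, 0, 36, 0.5, 95, -0.2], [0, 0, 0, 36, 0.5, 130, -0.2], [0, 0, 0, 36, 0.5, 150, -0.2], [0, 0, 0, 36, 0.5, 155, -0.2], [0, 0, 0, 36, 0.5, 155, -0.2], [0, 0, 0, 36, 0.5, 155, -0.95], [0, 0, 0, 36, 0.5, 155, -0.95], [0, 0, 0, 36, 0.5, 155, -0.95], [0, 0, 0, 36, 0.5, 155, -0.95], [0, 0, 0, 36, 0.5, 155, -0.95], [0, 0, 0, 36, 0.5, 155, -0.95]], "force": 40}}

```text
time_s: 16.45
ee_pos: [398.8, 24.7, 85.2]
ee_rot: [180.0, -0.0, 75.3]
force: [0.5, -0.7, 2.1]
gripper_width: 5.5
gripper_force: 40.0
```

Call:
{"fn": "carry_out", "kwargs": {"commands": [[0, 0, 0, 0, 0, -10, -0.95], [0, 0, 0, 0, 0, -35, -0.95], [0, 0, 0, 0, 0, -70, -0.95], [0, 0, 0, 0, 0, -110, -0.95], [0, 0, 0, 0, 0, -145, -0.95], [0, 0, 0, 0, 0, -170, -0.95], [0, 0, 0, 0, 0, -182, -0.95], [0, 0, 0, 0, 0, -182, -0.95], [0, 0, 0, 0, 0, -182, -0.95]]}}

```text
time_s: 17.35
ee_pos: [397.9, 24.7, 266.6]
ee_rot: [-180.0, 0.0, 75.3]
force: [-0.2, 0.8, -2.3]
gripper_width: 5.7
gripper_force: 40.0
```

```bash
python3 -c "
from h import *
go([566.5,-84,267.5],91.3)"
```

```text
at [397.9  24.7 266.6] [-180.     0.    75.3] t 17.35 w 5.698542385588293 F [-0.2  0.8 -2.3]
turn [ -0.  -0. -16.] shift [-62.3 190.6  -1.1]
```

Call:
{"fn": "carry_out", "kwargs": {"commands": [[0, 0, -3, -10, 30, -1, -0.95], [0, 0, -6, -20, 60, -1, -0.95], [0, 0, -9, -32, 95, -1, -0.95], [0, 0, -12, -42, 130, -1, -0.95], [0, 0, -15, -52, 160, -1, -0.95], [0, 0, -16, -60, 182, -1, -0.95], [0, 0, -16, -62, 190, -1, -0.95], [0, 0, -16, -62, 190, -1, -0.95], [0, 0, -16, -62, 190, -1, -0.95], [0, 0, -16, -62, 190, -1, -0.95], [0, 0, -16, -62, 190, -1, -0.95]]}}

```text
time_s: 18.45
ee_pos: [565.8, -82.9, 268.3]
ee_rot: [180.0, -0.0, 91.3]
force: [-0.6, -0.0, -1.0]
gripper_width: 5.5
gripper_force: 40.0
```

Run:
```python
from h import *
go([566.5,-83.7,267.5],91.3)
save('side','s10');S=cv2.imread('pics/s10.png')
h=state()['ee_pos']-[0,0,20];print('hole pred',proj('side',h),'ball pred',proj('side',[606.6,-82.6,247.2]),[(c.round(1),q[4]) for c,q in blobs(S,(0,120,90),(6,255,255),4) if q[4]<40])
```

```text
at [565.8 -82.9 268.3] [180.   -0.   91.3] t 18.45 w 5.460725623065914 F [-0.6 -0.  -1. ]
turn [ 0. -0.  0.] shift [-0.8  0.7  0.8]
hole pred [315.1 187.3] ball pred [330.1 185.2] [(array([237.4,   7.8]), np.int32(5)), (array([329.7, 185.5]), np.int32(14)), (array([346.9, 215. ]), np.int32(20))]
```

Call:
{"fn": "carry_out", "kwargs": {"commands": [[0, 0, 0, -1, 12, 1, -0.95], [0, 0, 0, -1, 24, 1, -0.95], [0, 0, 0, -1, 33, 1, -0.95], [0, 0, 0, -1, 41, 1, -0.95], [0, 0, 0, -1, 47, 2, -0.95], [0, 0, 0, -1, 53, 3, -0.95], [0, 0, 0, -1, 59, 4.5, -0.95], [0, 0, 0, -1, 63, 5, -0.95], [0, 0, 0, -1, 63, 5, -0.95], [0, 0, 0, -1, 63, 5, -0.95]]}}

```text
time_s: 19.5
ee_pos: [629.4, -83.2, 262.9]
ee_rot: [-180.0, -0.0, 91.3]
force: [-0.0, -0.4, -1.7]
gripper_width: 5.8
gripper_force: 40.0
```

Call:
{"fn": "carry_out", "kwargs": {"commands": [[0, 0, 0, 0, 0, 2, -0.95], [0, 0, 0, 0, 0, 4, -0.95], [0, 0, 0, 0, 0, 6, -0.95], [0, 0, 0, 0, 0, 7, -0.95], [0, 0, 0, 0, 0, 8, -0.95], [0, 0, 0, 0, 0, 8, -0.95]]}}

```text
time_s: 20.1
ee_pos: [629.5, -83.2, 255.8]
ee_rot: [179.9, 0.0, 91.3]
force: [-2.3, 1.1, 4.0]
gripper_width: 5.8
gripper_force: 40.0
```

Contact appears at the expected height, so the blue template is on its rod. I am releasing it and moving on to the orange one.

Call:
{"fn": "carry_out", "kwargs": {"commands": [[0, 0, 0, 0, 0, 0, -0.6], [0, 0, 0, 0, 0, 0, -0.55], [0, 0, 0, 0, 0, 0, -0.55], [0, 0, 0, 0, 0, -15, -0.55], [0, 0, 0, 0, 0, -40, -0.55], [0, 0, 0, 0, 0, -70, -0.5], [0, 0, 0, 40, -40, -70, -0.3], [0, 0, 8, 80, -80, -50, -0.2], [0, 0, 16, 120, -110, -20, -0.2], [0, 0, 16, 158, -138, 16, -0.2], [0, 0, 16, 158, -138, 16, -0.2], [0, 0, 16, 158, -138, 16, -0.2], [0, 0, 16, 158, -138, 16, -0.2]]}}

```text
time_s: 21.4
ee_pos: [488.3, 72.0, 239.1]
ee_rot: [180.0, 0.0, 75.3]
force: [1.0, 0.8, -0.3]
gripper_width: 36.7
gripper_force: 0.0
```

Run:
```python
from h import *
snap('w11'); plate('w11',(6,150,60),(17,255,255),[503,110,105])
save('side','s11');S=cv2.imread('pics/s11.png');print([(c.round(1),q.tolist()) for c,q in blobs(S,(105,130,60),(125,255,255),20)],proj('side',[640,-83,236]))
```

```text
pred [285.4 160.3]
area 8 rect ((289.0, 164.5), (7.0, 0.0), -90.0)
[289. 168.] z top [504.5 101.9 105. ] z foot [503.9  88.8  10. ]
[289. 168.] z top [504.5 101.9 105. ] z foot [503.9  88.8  10. ]
[289. 161.] z top [506.2 108.4 105. ] z foot [506.1  97.4  10. ]
[289. 161.] z top [506.2 108.4 105. ] z foot [506.1  97.4  10. ]
cam [506.5 144.1 410.9] tcp [488.3  72.  239.1] [180.    0.   75.3] t 21.4
[(array([340.6, 133.9]), [318, 115, 41, 42, 914]), (array([309.7, 131.6]), [306, 124, 11, 14, 89]), (array([318.1, 147.7]), [310, 141, 19, 17, 147]), (array([338.4, 189.3]), [330, 167, 18, 48, 433]), (array([330.2, 265. ]), [315, 247, 29, 41, 760])] [342.  186.7]
```

Blue hangs at (338,189) in the side view, as predicted. The orange mask is fragmented, so I am loosening it.

Run:
```python
from h import *
im=cv2.imread('pics/w11.png');hsv=cv2.cvtColor(im,cv2.COLOR_BGR2HSV)
for v in (125,140,160,180,195): print(v,[tuple(hsv[v,u].tolist()) for u in range(280,298,2)])
plate('w11',(3,70,30),(20,255,255),[503,110,105])
```

```text
125 [(114, 16, 160), (113, 15, 158), (4, 54, 142), (19, 255, 187), (18, 255, 192), (18, 231, 191), (8, 60, 170), (108, 16, 157), (117, 15, 165)]
140 [(115, 19, 165), (115, 17, 161), (117, 16, 157), (8, 117, 151), (18, 255, 190), (18, 255, 195), (14, 166, 186), (169, 13, 156), (114, 16, 163)]
160 [(117, 14, 161), (117, 16, 161), (117, 14, 160), (123, 15, 155), (9, 117, 157), (19, 255, 193), (18, 255, 195), (13, 145, 185), (171, 11, 157)]
180 [(116, 17, 122), (114, 21, 123), (117, 19, 122), (116, 15, 118), (120, 16, 115), (7, 78, 160), (18, 255, 192), (18, 255, 195), (14, 144, 181)]
195 [(120, 14, 124), (114, 21, 121), (117, 19, 123), (109, 17, 123), (111, 14, 124), (116, 14, 125), (7, 41, 131), (3, 50, 138), (178, 27, 134)]
pred [285.4 160.3]
area 689 rect ((290.23358154296875, 149.06967163085938), (90.71681213378906, 7.876609802246094), 84.80557250976562)
[282.2 104.3] z top [512.9 160.1 105. ] z foot [514.8 165.   10. ]
[290.  103.5] z top [520.  158.9 105. ] z foot [524.1 163.4  10. ]
[298.3 193.9] z top [507.1  74.9 105. ] z foot [507.3  53.4  10. ]
[290.4 194.6] z top [499.5  76.2 105. ] z foot [497.3  55.1  10. ]
cam [506.5 144.1 410.9] tcp [488.3  72.  239.1] [180.    0.   75.3] t 21.4
```

Call:
{"fn": "carry_out", "kwargs": {"commands": [[0, 0, -5.8, 50, 9.5, 50, -0.2], [0, 0, -5.8, 50, 9.5, 95, -0.2], [0, 0, -5.8, 50, 9.5, 130, -0.2], [0, 0, -5.8, 50, 9.5, 149, -0.2], [0, 0, -5.8, 50, 9.5, 154, -0.2], [0, 0, -5.8, 50, 9.5, 154, -0.2], [0, 0, -5.8, 50, 9.5, 154, -0.95], [0, 0, -5.8, 50, 9.5, 154, -0.95], [0, 0, -5.8, 50, 9.5, 154, -0.95], [0, 0, -5.8, 50, 9.5, 154, -0.95], [0, 0, -5.8, 50, 9.5, 154, -0.95], [0, 0, -5.8, 50, 9.5, 154, -0.95]], "force": 40}}

```text
time_s: 22.7
ee_pos: [510.6, 117.7, 85.7]
ee_rot: [179.9, -0.0, 81.1]
force: [0.6, -0.5, 4.5]
gripper_width: 6.0
gripper_force: 40.0
```

Call:
{"fn": "carry_out", "kwargs": {"commands": [[0, 0, 0, 0, 0, -10, -0.95], [0, 0, 0, 0, 0, -35, -0.95], [0, 0, 0, 0, 0, -70, -0.95], [0, 0, 0, 0, 0, -110, -0.95], [0, 0, 0, 0, 0, -145, -0.95], [0, 0, 0, 0, 0, -170, -0.95], [0, 0, 0, 0, 0, -182, -0.95], [0, 0, 0, 0, 0, -182, -0.95], [0, 0, 0, 0, 0, -182, -0.95]]}}

```text
time_s: 23.6
ee_pos: [509.1, 117.6, 265.6]
ee_rot: [-179.9, 0.0, 81.1]
force: [-0.0, -0.5, -2.6]
gripper_width: 5.8
gripper_force: 40.0
```

```bash
python3 -c "
from h import *
go([563.9,30.5,267.5],91.3)"
```

```text
at [509.1 117.6 265.6] [-179.9    0.    81.1] t 23.6 w 5.779032847258313 F [-0.  -0.5 -2.6]
turn [ -0.2   0.  -10.2] shift [-77.5  67.6  -2. ]
```

Call:
{"fn": "carry_out", "kwargs": {"commands": [[0, 0, -2, -15, 13, -2, -0.95], [0, 0, -4, -30, 26, -2, -0.95], [0, 0, -6, -48, 41, -2, -0.95], [0, 0, -8, -64, 55, -2, -0.95], [0, 0, -10.2, -75, 65, -2, -0.95], [0, 0, -10.2, -78, 68, -2, -0.95], [0, 0, -10.2, -78, 68, -2, -0.95], [0, 0, -10.2, -78, 68, -2, -0.95], [0, 0, -10.2, -78, 68, -2, -0.95]]}}

```text
time_s: 24.5
ee_pos: [564.5, 30.8, 268.7]
ee_rot: [-180.0, -0.0, 91.3]
force: [0.3, 0.1, -1.7]
gripper_width: 5.7
gripper_force: 40.0
```

```bash
python3 -c "
from h import *
go([563.9,30.8,268],91.3)"
```

```text
at [564.5  30.8 268.7] [-180.    -0.    91.3] t 24.5 w 5.657504253188014 F [ 0.3  0.1 -1.7]
turn [-0. -0.  0.] shift [ 0.  -0.6  0.7]
```

Call:
{"fn": "carry_out", "kwargs": {"commands": [[0, 0, 0, 0, 12, 1, -0.95], [0, 0, 0, 0, 24, 1, -0.95], [0, 0, 0, 0, 32, 1, -0.95], [0, 0, 0, 0, 39, 1, -0.95], [0, 0, 0, 0, 45, 2, -0.95], [0, 0, 0, 0, 51, 3, -0.95], [0, 0, 0, 0, 57, 4.5, -0.95], [0, 0, 0, 0, 61, 5, -0.95], [0, 0, 0, 0, 61, 5, -0.95], [0, 0, 0, 0, 61, 5, -0.95]]}}

```text
time_s: 25.5
ee_pos: [625.9, 31.4, 263.9]
ee_rot: [-180.0, -0.0, 91.3]
force: [0.3, 0.1, -2.3]
gripper_width: 5.7
gripper_force: 40.0
```

Call:
{"fn": "carry_out", "kwargs": {"commands": [[0, 0, 0, 0, 0, 2, -0.95], [0, 0, 0, 0, 0, 4, -0.95], [0, 0, 0, 0, 0, 6, -0.95], [0, 0, 0, 0, 0, 7, -0.95], [0, 0, 0, 0, 0, 8, -0.95], [0, 0, 0, 0, 0, 8, -0.95]]}}

```text
time_s: 26.1
ee_pos: [626.0, 31.5, 256.6]
ee_rot: [180.0, -0.0, 91.3]
force: [-1.4, -0.5, 1.4]
gripper_width: 6.1
gripper_force: 40.0
```

Call:
{"fn": "carry_out", "kwargs": {"commands": [[0, 0, 0, 0, 0, 0, -0.6], [0, 0, 0, 0, 0, 0, -0.55], [0, 0, 0, 0, 0, 0, -0.55], [0, 0, 0, 0, 0, -15, -0.55], [0, 0, 0, 0, 0, -40, -0.55], [0, 0, 0, 0, 0, -70, -0.5], [0, 0, 0, 40, -40, -70, -0.3], [0, 0, -8, 75, -80, -50, -0.2], [0, 0, -15, 110, -120, -30, -0.2], [0, 0, -18.7, 140, -155, -5, -0.2], [0, 0, -18.7, 169, -185, 6, -0.2], [0, 0, -18.7, 169, -185, 6, -0.2], [0, 0, -18.7, 169, -185, 6, -0.2], [0, 0, -18.7, 169, -185, 6, -0.2]]}}

```text
time_s: 27.5
ee_pos: [438.6, 196.2, 250.7]
ee_rot: [179.9, 0.0, 110.0]
force: [0.1, -0.6, 0.2]
gripper_width: 36.1
gripper_force: 0.0
```

Run:
```python
from h import *
snap('w12')
save('side','s12');S=cv2.imread('pics/s12.png')
print('orange',[(c.round(1),q.tolist()) for c,q in blobs(S,(3,150,80),(20,255,255),20) if 250<c[0]<380],proj('side',[638,32,236]))
print('blue',[(c.round(1),q.tolist()) for c,q in blobs(S,(105,130,60),(125,255,255),100)])
s=ld('w12');print(s['ee_pos'],s['ee_rot'],'pred blade top',proj('wrist',[427,229,125],s),'stock',[proj('wrist',p,s).round() for p in ([436,311,16],[465,235,16],[415,214,16],[387,291,16])])
g=cv2.cvtColor(cv2.imread('pics/w12.png'),cv2.COLOR_BGR2GRAY)
for v in range(40,200,10): print(v,g[v,236:332:3])
```

```text
orange [(array([322.7, 164.4]), [316, 143, 15, 46, 323])] [326.8 161.6]
blue [(array([340.6, 133.8]), [318, 115, 41, 42, 913]), (array([338.4, 189.6]), [330, 167, 18, 51, 438]), (array([330.2, 264.7]), [315, 247, 29, 41, 743])]
[438.6 196.2 250.7] [179.9   0.  110. ] pred blade top [280.3 167.5] stock [array([310.,  94.]), array([310., 162.]), array([267., 164.]), array([267.,  96.])]
40 [117 116 118 120 116 120 121 115 117 120 119 114 120 121 119 120 120 120
 118 118 121 121 119 122 119 115 114 119 124 120 119 116]
50 [121 119 124 119 120 121 117 117 117 119 114 116 122 119 121 120 122 121
 121 121 121 126 125 121 119 118 116 121 118 116 119 118]
60 [117 113 117 116 120 121 118 117 118 118 120 122 121 123 119 124 119 122
 121 116 121 120 126 123 120 122 115 118 116 116 126 119]
70 [123 120 118 123 119 119 122 119 119 118 121 120 119 119 122 122 123 124
 120 118 117 121 127 120 121 117 127 120 121 121 120 117]
80 [119 120 122 117 121 119 123 119 120 117 118 120 119 128 122 119 119 121
 125 123 123 124 122 125 123 122 117 114 119 118 118 102]
90 [114 118 121 114 118 121 124 119 122 11
[... 741 characters left out ...]
 121 123 121 123 120 121]
150 [119 124 123 125 121 119 122 116 125 122 121 126 159 156 155 160 160 152
 122 160 161 159 161 162 158 140 122 121 124 123 122 118]
160 [119 118 122 122 121 125 120 119 124 121 118 131 151 149 150 149 148 138
  95 162 158 146 145 145 143 126 122 122 121 118 115 121]
170 [124 123 125 120 125 122 117 119 121 121 125 123 124 124 121 122 123 118
 112 162 161 126 119 120 121 124 119 120 123 120 117 121]
180 [120 127 121 119 121 121 127 125 122 125 124 121 120 120 123 121 123 122
 121 116 124 122 123 120 125 121 119 121 124 119 122 119]
190 [123 122 120 124 123 124 123 125 125 125 125 121 120 120 123 121 121 117
 121 122 123 123 126 114 121 117 117 121 124 121 123 121]
```

Run:
```python
from h import *
s=ld('w12'); g=cv2.cvtColor(cv2.imread('pics/w12.png'),cv2.COLOR_BGR2GRAY).astype(int)
for v in range(88,106,2): print(v,g[v,264:316:5])
for v in range(152,184,2): print(v,g[v,284:306])
for u,v,z in ((268,96,16),(311.5,96,16),(268.5,163,16),(311.5,163,16)): print(onz('wrist',u,v,z,s))
```

```text
88 [119 117 125 121 120 119 120 123 123 120 124]
90 [122 120 122 124 121 123 126 125 126 129 124]
92 [121 141 143 142 145 147 147 149 154 153 125]
94 [122 154 161 158 156 157 154 159 158 156 122]
96 [121 154 156 158 158 157 155 160 157 157 121]
98 [119 155 157 156 160 157 156 157 159 156 122]
100 [120 151 158 159 157 157 155 159 157 156 125]
102 [120 151 156 157 158 158 155 159 157 155 124]
104 [120 150 155 157 160 160 156 159 160 156 123]
152 [161 160 160 153 128 106 111 135 153 158 160 162 161 159 159 159 158 163
 163 163 162 161]
154 [160 163 159 151 130 107 112 134 153 160 159 159 161 160 162 161 161 161
 161 162 164 160]
156 [159 163 161 143 113  96 110 133 154 161 160 160 162 160 162 160 159 160
 160 160 164 163]
158 [160 162 158 146 112  91 103 135 155 160 161 160 161 160 161 160 161 161
 162 164 163 163]
160 [148 146 146 138 107  82  95 131 155 162 160 160 158 156 148 146 146 147
 145 147 147 145]
162 [122 117 119 103  82  66  92 128 152 161 163 160 158 150 132 121 116 119
 121 124 118 119]
164 [122 121 120 116 101  75  83 127 154 160 162 160 159 149 137 124 122 122
 126 121 
[... 243 characters left out ...]
 161 161 161 151 137 126 120 116
 119 120 122 120]
172 [119 121 115 122 118 119 117 134 155 160 161 163 159 152 141 125 116 122
 122 119 119 116]
174 [120 120 120 123 120 121 118 134 151 157 158 158 156 149 138 126 122 117
 121 119 118 118]
176 [120 124 117 121 122 120 122 124 128 130 128 128 126 127 123 124 120 119
 118 119 117 120]
178 [124 121 116 121 118 121 119 121 118 119 120 123 123 124 126 120 120 119
 122 125 118 119]
180 [123 121 122 122 121 123 121 119 119 116 121 121 124 120 120 122 121 121
 123 119 119 120]
182 [123 122 121 119 124 118 120 118 121 124 125 124 120 117 118 124 125 122
 119 122 122 120]
[388.7 291.5  16. ]
[438.1 309.5  16. ]
[416.1 215.7  16. ]
[467.6 234.4  16. ]
```

Run:
```python
from h import *
s=ld('w12')
e=onz('wrist',294.5,175.5,125,s); d=np.array([-np.sin(np.radians(20)),np.cos(np.radians(20)),0])
r=(onz('wrist',268.5,160.8,16,s)+onz('wrist',311.5,160.8,16,s))/2; l=(onz('wrist',268,92,16,s)+onz('wrist',311.5,92,16,s))/2
print(e,'centre',e+20*d,'stock',r,l,np.linalg.norm(l-r),'centre2',r+20*d)
c=(e+20*d+r+20*d)/2; go([c[0],c[1],105],110)
```

```text
[442.1 226.5 125. ] centre [435.3 245.3 125. ] stock [440.9 227.6  16. ] [411.8 304.7  16. ] 82.39455911159152 centre2 [434.  246.4  16. ]
at [439.  195.8 250.6] [179.9   0.  109.9] t 27.6 w 36.17954994587597 F [ 0.9  0.7 -0.4]
turn [ 0.1  0.  -0.1] shift [ 48.7  12.7 145.6]
```

Call:
{"fn": "carry_out", "kwargs": {"commands": [[0, 0, 0, 49, 13, 45, -0.2], [0, 0, 0, 49, 13, 85, -0.2], [0, 0, 0, 49, 13, 120, -0.2], [0, 0, 0, 49, 13, 140, -0.2], [0, 0, 0, 49, 13, 146, -0.2], [0, 0, 0, 49, 13, 146, -0.2], [0, 0, 0, 49, 13, 146, -0.95], [0, 0, 0, 49, 13, 146, -0.95], [0, 0, 0, 49, 13, 146, -0.95], [0, 0, 0, 49, 13, 146, -0.95], [0, 0, 0, 49, 13, 146, -0.95], [0, 0, 0, 49, 13, 146, -0.95]], "force": 40}}

```text
time_s: 28.8
ee_pos: [433.3, 247.0, 104.6]
ee_rot: [179.9, -0.0, 110.0]
force: [0.4, -0.7, 3.0]
gripper_width: 6.0
gripper_force: 40.0
```

Call:
{"fn": "carry_out", "kwargs": {"commands": [[0, 0, 0, 0, 0, -10, -0.95], [0, 0, 0, 0, 0, -35, -0.95], [0, 0, 0, 0, 0, -70, -0.95], [0, 0, 0, 0, 0, -110, -0.95], [0, 0, 0, 0, 0, -145, -0.95], [0, 0, 0, 0, 0, -163, -0.95], [0, 0, 0, 0, 0, -163, -0.95], [0, 0, 0, 0, 0, -163, -0.95]]}}

```text
time_s: 29.6
ee_pos: [432.2, 246.5, 266.3]
ee_rot: [-179.9, 0.0, 110.0]
force: [-0.1, -0.4, -2.4]
gripper_width: 6.1
gripper_force: 40.0
```

```bash
python3 -c "
from h import *
go([561.1,146,268],91.3)"
```

```text
at [432.2 246.5 266.3] [-179.9    0.   110. ] t 29.6 w 6.091915445260796 F [-0.1 -0.4 -2.4]
turn [-0.1  0.  18.7] shift [-138.5   86.8   -1.8]
```

Call:
{"fn": "carry_out", "kwargs": {"commands": [[0, 0, 3, -22, 14, -1, -0.95], [0, 0, 6, -44, 28, -1, -0.95], [0, 0, 10, -70, 44, -1, -0.95], [0, 0, 14, -95, 60, -1, -0.95], [0, 0, 18, -118, 75, -1, -0.95], [0, 0, 18.7, -132, 84, -1, -0.95], [0, 0, 18.7, -137.5, 87, -1, -0.95], [0, 0, 18.7, -137.5, 87, -1, -0.95], [0, 0, 18.7, -137.5, 87, -1, -0.95], [0, 0, 18.7, -137.5, 87, -1, -0.95]]}}

```text
time_s: 30.6
ee_pos: [560.6, 148.0, 268.1]
ee_rot: [-180.0, -0.0, 91.4]
force: [-0.5, -0.6, -1.5]
gripper_width: 5.6
gripper_force: 40.0
```

```bash
python3 -c "
from h import *
go([561.1,147,267.2],91.3)"
```

```text
at [560.6 148.  268.1] [-180.    -0.    91.4] t 30.6 w 5.612051696482757 F [-0.5 -0.6 -1.5]
turn [-0.  -0.   0.1] shift [-1.   0.4  0.9]
```

Call:
{"fn": "carry_out", "kwargs": {"commands": [[0, 0, 0, -1, 12, 1, -0.95], [0, 0, 0, -1, 24, 1, -0.95], [0, 0, 0, -1, 33, 1, -0.95], [0, 0, 0, -1, 40, 1, -0.95], [0, 0, 0, -1, 46, 2, -0.95], [0, 0, 0, -1, 52, 3, -0.95], [0, 0, 0, -1, 58, 4.5, -0.95], [0, 0, 0, -1, 62, 5, -0.95], [0, 0, 0, -1, 62, 5, -0.95], [0, 0, 0, -1, 62, 5, -0.95]]}}

```text
time_s: 31.6
ee_pos: [623.4, 147.6, 262.9]
ee_rot: [-180.0, -0.0, 91.3]
force: [0.4, 0.0, -1.8]
gripper_width: 5.7
gripper_force: 40.0
```

Call:
{"fn": "carry_out", "kwargs": {"commands": [[0, 0, 0, 0, 0, 2, -0.95], [0, 0, 0, 0, 0, 4, -0.95], [0, 0, 0, 0, 0, 6, -0.95], [0, 0, 0, 0, 0, 7, -0.95], [0, 0, 0, 0, 0, 8, -0.95], [0, 0, 0, 0, 0, 8, -0.95]]}}

```text
time_s: 32.2
ee_pos: [623.6, 147.8, 255.6]
ee_rot: [180.0, -0.0, 91.3]
force: [-1.1, 0.6, 2.1]
gripper_width: 5.6
gripper_force: 40.0
```

Call:
{"fn": "carry_out", "kwargs": {"commands": [[0, 0, 0, 0, 0, 0, -0.6], [0, 0, 0, 0, 0, 0, -0.55], [0, 0, 0, 0, 0, 0, -0.55], [0, 0, 0, 0, 0, -15, -0.55], [0, 0, 0, 0, 0, -40, -0.55], [0, 0, 0, 0, 0, -70, -0.5], [0, 0, 0, 0, -40, -70, -0.3], [0, 0, -2, 35, -80, -70, 0], [0, 0, -4, 80, -110, -70, 0], [0, 0, -4.7, 125, -127, -60, 0], [0, 0, -4.7, 165, -127, -35, 0], [0, 0, -4.7, 195, -127, -4, 0], [0, 0, -4.7, 195, -127, -4, 0], [0, 0, -4.7, 195, -127, -4, 0], [0, 0, -4.7, 195, -127, -4, 0]]}}

```text
time_s: 33.7
ee_pos: [493.0, 339.2, 260.2]
ee_rot: [179.9, -0.0, 95.9]
force: [0.3, 0.1, 0.0]
gripper_width: 45.5
gripper_force: 0.0
```

Run:
```python
from h import *
s=snap('w14'); W=cv2.imread('pics/w14.png'); save('side','s14');S=cv2.imread('pics/s14.png')
go([490,373,122],96)
print('pred bar ends',proj('wrist',[485.4,420.9,122],s),proj('wrist',[495.6,325.6,122],s))
a=cv2.resize(W[0:280,120:440],(400,350)); b=cv2.resize(S[90:260,270:390],(400,567),interpolation=cv2.INTER_CUBIC)
c=np.zeros((567,800,3),np.uint8);c[:350,:400]=a;c[:,400:]=b;cv2.imwrite('pics/c14.png',c)
```

```text
at [493.2 338.9 260.6] [179.8  -0.1  95.9] t 33.8 w 45.5632165335756 F [-0.2 -0.1  0.5]
turn [ 0.2 -0.1 -0.1] shift [ 34.1  -0.  138.6]
pred bar ends [281.1 115.3] [281.3 213.9]
```

View pics/c14.png

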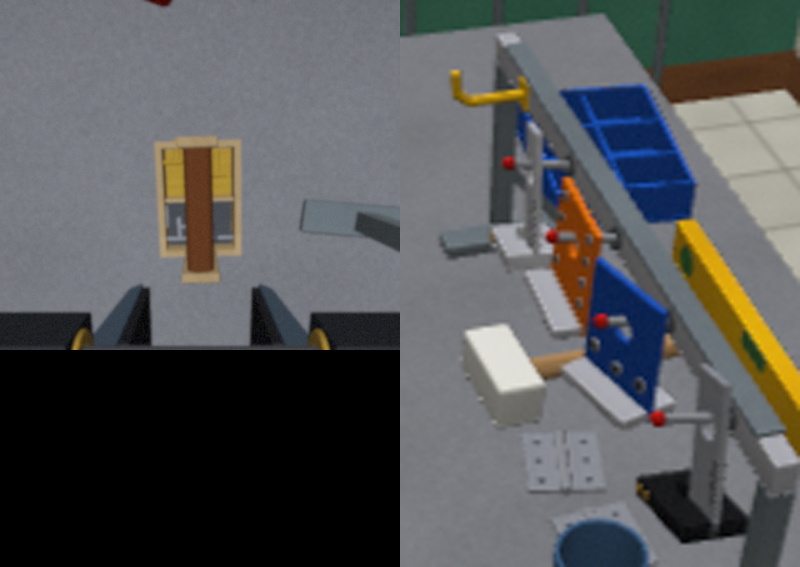

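All four items hang on their own pegs behind the red balls. The caddy bar runs from wrist pixel (278.4,118.4) to (280,216.8). The yellow hook tip is at about (286.8,111.6) and its root at (307.5,118) in the side view.

Run:
```python
from h import *
s=ld('w14'); hsv=cv2.cvtColor(cv2.imread('pics/w14.png'),cv2.COLOR_BGR2HSV)
m=cv2.inRange(hsv,(0,120,20),(14,255,140)); n,l,st,c=cv2.connectedComponentsWithStats(m)
i=1+np.argmin(np.linalg.norm(c[1:]-[280,168],axis=1)+1e4*(st[1:,4]<200)); cnt=max(cv2.findContours((l==i).astype(np.uint8),0,1)[0],key=len)
r=cv2.minAreaRect(cnt);print(st[i],r,'w check mm')
(u,v),sz,an=r; L=max(sz); 
a=onz('wrist',u,v-L/2,128,s);b=onz('wrist',u,v+L/2,128,s);print(a,b,np.linalg.norm(a-b),(a+b)/2)
print('hook tip',tri([ray('top',160.7,164.3),ray('side',286.8,111.6)]),proj('side',[586.9,276.6,270]),proj('top',[586.9,276.6,270]))
S=cv2.imread('pics/side0.png');print([(c.round(1),q.tolist()) for c,q in blobs(S,(18,120,100),(34,255,255),60)][2])
```

```text
[ 267  118   24  100 1999] ((278.8325500488281, 167.64370727539062), (99.07905578613281, 20.987525939941406), 88.02507019042969) w check mm
[483.6 418.1 128. ] [493.3 323.6 128. ] 94.9847442337079 [488.4 370.9 128. ]
hook tip (array([587.7, 274.8, 265.9]), np.float64(0.1573611797509042)) [286.4 110.2] [159.6 164. ]
(array([297. , 117.7]), [285, 111, 24, 12, 102])
```

Call:
{"fn": "carry_out", "kwargs": {"commands": [[0, 0, 0, 7, -1.5, 45, 0], [0, 0, 0, 7, -1.5, 85, 0], [0, 0, 0, 7, -1.5, 120, 0], [0, 0, 0, 7, -1.5, 145, 0], [0, 0, 0, 7, -1.5, 157, 0], [0, 0, 0, 7, -1.5, 157, 0], [0, 0, 0, 7, -1.5, 157, -0.7], [0, 0, 0, 7, -1.5, 157, -0.7], [0, 0, 0, 7, -1.5, 157, -0.7], [0, 0, 0, 7, -1.5, 157, -0.7], [0, 0, 0, 7, -1.5, 157, -0.7], [0, 0, 0, 7, -1.5, 157, -0.7]], "force": 45}}

```text
time_s: 35.0
ee_pos: [491.0, 347.0, 103.3]
ee_rot: [179.8, -0.1, 96.0]
force: [1.4, -1.0, 6.4]
gripper_width: 21.4
gripper_force: 44.8
```

Call:
{"fn": "carry_out", "kwargs": {"commands": [[0, 0, 0, 0, 0, -3, -0.7], [0, 0, 0, 0, 0, -8, -0.7], [0, 0, 0, 0, 0, -18, -0.7], [0, 0, 0, 0, 0, -33, -0.7], [0, 0, 0, 0, 0, -50, -0.7], [0, 0, 0, 0, 0, -70, -0.7], [0, 0, 0, 0, 0, -90, -0.7], [0, 0, 0, 0, 0, -110, -0.7], [0, 0, 0, 0, 0, -130, -0.7], [0, 0, 0, 0, 0, -148, -0.7], [0, 0, 0, 0, 0, -160, -0.7], [0, 0, 0, 0, 0, -168, -0.7], [0, 0, 0, 0, 0, -170, -0.7], [0, 0, 0, 0, 0, -170, -0.7], [0, 0, 0, 0, 0, -170, -0.7], [0, 0, 0, 0, 0, -170, -0.7]]}}

```text
time_s: 36.6
ee_pos: [489.7, 346.4, 271.0]
ee_rot: [-179.9, 0.0, 96.0]
force: [0.7, 0.1, -2.3]
gripper_width: 21.1
gripper_force: 44.8
```

Run:
```python
from h import *
s=snap('w15'); go([545,250,273.5],91.3)
hsv=cv2.cvtColor(cv2.imread('pics/w15.png'),cv2.COLOR_BGR2HSV)
m=cv2.inRange(hsv,(0,120,20),(14,255,140)); n,l,st,c=cv2.connectedComponentsWithStats(m)
for i in range(1,n):
  if st[i,4]>150: print(st[i],c[i])
print('bar left end if level',proj('wrist',s['ee_pos']+[-7,73,30],s),'right',proj('wrist',s['ee_pos']+[2,-21,30],s))
save('side','s15')
```

```text
at [489.8 346.4 271.2] [-179.9    0.    96. ] t 36.65 w 20.87125966887818 F [-0.2  0.8 -2. ]
turn [-0.1  0.   4.7] shift [-101.7   44.9   -2.3]
[227   0  35  14 243] [246.3   4.7]
[ 256  131   47  145 6177] [279.3 202.9]
[261 307  41  15 473] [280.5 312.8]
bar left end if level [282.1 126.5] right [280.1 318. ]
```

Call:
{"fn": "carry_out", "kwargs": {"commands": [[0, 0, 0.5, -5, 2, -2, -0.7], [0, 0, 1, -15, 7, -2, -0.7], [0, 0, 2, -30, 13, -2, -0.7], [0, 0, 3, -48, 21, -2, -0.7], [0, 0, 4, -66, 29, -2, -0.7], [0, 0, 4.7, -82, 36, -2, -0.7], [0, 0, 4.7, -94, 41, -2, -0.7], [0, 0, 4.7, -101, 44, -2, -0.7], [0, 0, 4.7, -103.5, 45, -2, -0.7], [0, 0, 4.7, -103.5, 45, -2, -0.7], [0, 0, 4.7, -103.5, 45, -2, -0.7], [0, 0, 4.7, -103.5, 45, -2, -0.7]]}}

```text
time_s: 37.9
ee_pos: [545.2, 249.0, 274.0]
ee_rot: [-180.0, -0.0, 91.3]
force: [0.1, 0.3, -1.8]
gripper_width: 21.0
gripper_force: 44.8
```

Run:
```python
from h import *
go([613,250,273.5],91.3)
save('side','s16'); S=cv2.imread('pics/s16.png'); p=state()['ee_pos']; b=p+[-0.5,24,18.7]
print('hook tip pred',proj('side',[587,276,270]),[(c.round(1),q.tolist()) for c,q in blobs(S,(18,120,100),(34,255,255),20) if 270<c[0]<320 and c[1]<130])
for nm,o in (('R box bottom front',[-40,-55,-122]),('R bottom back',[40,-55,-122]),('L bottom back',[40,55,-122]),('R board top',[0,-51,14])): print(nm,proj('side',b+o).round(1))
hsv=cv2.cvtColor(S,cv2.COLOR_BGR2HSV); m=cv2.inRange(hsv,(12,40,60),(26,170,255)); n,l,st,c=cv2.connectedComponentsWithStats(m[80:230,200:350])
for i in range(1,n):
  if st[i,4]>60: print(st[i]+[200,80,0,0,0])
m=(l==1+np.argmax(st[1:,4])).astype(np.uint8); cnt=max(cv2.findContours(m,0,1)[0],key=len); print(cv2.approxPolyDP(cv2.convexHull(cnt),2.5,True)[:,0]+[200,80])
```

```text
at [545.2 249.  274. ] [-180.    -0.    91.3] t 37.9 w 21.01184936420866 F [ 0.1  0.3 -1.8]
turn [-0. -0.  0.] shift [-0.5 67.8  0.5]
hook tip pred [286.5 110.3] [(array([297. , 117.7]), [285, 111, 24, 12, 102])]
R box bottom front [265.4 150.8]
R bottom back [290.  147.3]
L bottom back [281.3 129.4]
R board top [277.6 109.7]
[265  84  26   6  64]
[ 257   91   34   61 1039]
[309 195  16   9  75]
[[265  91]
 [283 111]
 [290 147]
 [266 151]
 [257 121]]
```

The caddy's bottom corners in the side view match the prediction for an upright caddy to within a pixel. I am moving it over the hook.

Call:
{"fn": "carry_out", "kwargs": {"commands": [[0, 0, 0, 0, 4, 0, -0.7], [0, 0, 0, 0, 10, 0, -0.7], [0, 0, 0, 0, 18, 0, -0.7], [0, 0, 0, 0, 28, 0, -0.7], [0, 0, 0, 0, 38, 0, -0.7], [0, 0, 0, 0, 48, 0, -0.7], [0, 0, 0, 0, 57, 0, -0.7], [0, 0, 0, 0, 63, 0, -0.7], [0, 0, 0, 0, 66, 0, -0.7], [0, 0, 0, 0, 66, 0, -0.7], [0, 0, 0, 0, 66, 0, -0.7]]}}

```text
time_s: 39.05
ee_pos: [611.3, 249.8, 274.0]
ee_rot: [-180.0, -0.0, 91.3]
force: [0.3, -0.9, -1.8]
gripper_width: 21.0
gripper_force: 44.8
```

Call:
{"fn": "carry_out", "kwargs": {"commands": [[0, 0, 0, 0, 0, 4, -0.7], [0, 0, 0, 0, 0, 10, -0.7], [0, 0, 0, 0, 0, 18, -0.7], [0, 0, 0, 0, 2, 24, -0.7], [0, 0, 0, 0, 5, 28, -0.7], [0, 0, 0, 0, 8, 31, -0.7], [0, 0, 0, 0, 8, 34, -0.7], [0, 0, 0, 0, 8, 34, -0.7], [0, 0, 0, 0, 8, 34, -0.7]]}}

```text
time_s: 39.95
ee_pos: [619.6, 250.0, 240.1]
ee_rot: [180.0, -0.0, 91.3]
force: [0.2, -0.5, -2.7]
gripper_width: 21.3
gripper_force: 44.8
```

Next I lower it gently the last 8 mm or so until it makes contact.

Call:
{"fn": "carry_out", "kwargs": {"commands": [[0, 0, 0, 0, 0, 2, -0.7], [0, 0, 0, 0, 0, 4, -0.7], [0, 0, 0, 0, 0, 5, -0.7], [0, 0, 0, 0, 0, 6, -0.7], [0, 0, 0, 0, 0, 7, -0.7], [0, 0, 0, 0, 0, 7, -0.7], [0, 0, 0, 0, 0, 7, -0.7]]}}

```text
time_s: 40.65
ee_pos: [619.5, 250.0, 233.0]
ee_rot: [180.0, -0.0, 91.3]
force: [-0.1, 0.2, -1.6]
gripper_width: 20.9
gripper_force: 44.8
```

Call:
{"fn": "carry_out", "kwargs": {"commands": [[0, 0, 0, 0, 0, 1, -0.7], [0, 0, 0, 0, 0, 1.5, -0.7], [0, 0, 0, 0, 0, 1.5, -0.7], [0, 0, 0, 0, 0, 1.5, -0.7]]}}

```text
time_s: 41.05
ee_pos: [619.7, 250.0, 232.0]
ee_rot: [180.0, -0.0, 91.3]
force: [-0.5, -0.2, 0.9]
gripper_width: 21.0
gripper_force: 44.8
```

Call:
{"fn": "carry_out", "kwargs": {"commands": [[0, 0, 0, 0, 0, 0.5, -0.7], [0, 0, 0, 0, 0, 0.5, -0.5], [0, 0, 0, 0, 0, 0.5, -0.4], [0, 0, 0, 0, 0, 0.5, -0.3], [0, 0, 0, 0, 0, 0.5, -0.25], [0, 0, 0, 0, 0, 0.5, -0.25], [0, 0, 0, 0, 0, 0.5, -0.25], [0, 0, 0, 0, 0, 0.5, -0.25]]}}

```text
time_s: 41.85
ee_pos: [619.5, 250.0, 230.9]
ee_rot: [-180.0, -0.0, 91.3]
force: [0.0, -0.2, -0.3]
gripper_width: 34.0
gripper_force: 0.0
```

Call:
{"fn": "carry_out", "kwargs": {"commands": [[0, 0, 0, 0, 0, -5, -0.25], [0, 0, 0, 0, 0, -15, -0.25], [0, 0, 0, 0, 0, -30, -0.25], [0, 0, 0, 0, 0, -50, -0.25], [0, 0, 0, 0, 0, -80, -0.25], [0, 0, 0, 0, 0, -110, -0.25], [0, 0, 0, 0, -40, -130, -0.25], [0, 0, 0, 0, -90, -130, -0.25], [0, 0, 0, 0, -140, -130, -0.25], [0, 0, 0, 0, -190, -130, -0.25], [0, 0, 0, 0, -190, -130, -0.25], [0, 0, 0, 0, -190, -130, -0.25], [0, 0, 0, 0, -190, -130, -0.25], [0, 0, 0, 0, -190, -130, -0.25]]}}

```text
time_s: 43.25
ee_pos: [430.9, 245.9, 360.9]
ee_rot: [180.0, -0.0, 91.2]
force: [0.4, -0.1, -0.4]
gripper_width: 34.4
gripper_force: 0.0
```

Run:
```python
from h import *
go([430,250,362],91.3)
save('side','s17');save('top','t17'); S=cv2.imread('pics/s17.png'); b=np.array([619.5,275,251])
for nm,o in (('R bottom front',[-40,-55,-122]),('R bottom back',[40,-55,-122]),('L bottom front',[-40,55,-122]),('R board top',[0,-51,14])): print(nm,proj('side',b+o).round(1))
hsv=cv2.cvtColor(S,cv2.COLOR_BGR2HSV); m=cv2.inRange(hsv,(12,40,60),(26,170,255))[80:230,240:350]; n,l,st,c=cv2.connectedComponentsWithStats(m)
for i in range(1,n):
  if st[i,4]>60:
    cnt=max(cv2.findContours((l==i).astype(np.uint8),0,1)[0],key=len); print(st[i]+[240,80,0,0,0],(cv2.approxPolyDP(cv2.convexHull(cnt),2,True)[:,0]+[240,80]).tolist())
print('orange/blue/yel',[(c.round(1).tolist(),q[4]) for c,q in blobs(S,(3,150,80),(11,255,255),20) if 250<c[0]<380],[(c.round(1).tolist(),q[4]) for c,q in blobs(S,(105,130,60),(125,255,255),100)])
A=cv2.imread('pics/s14.png');d=cv2.absdiff(A,S).max(2)>40; d[:, :245]=0; n,l,st,c=cv2.connectedComponentsWithStats(d.astype(np.uint8)); print('changed since s14',[st[i].tolist() for i in range(1,n) if st[i,4]>25])
A=cv2.imread('pics/s5.png');d=cv2.absdiff(A,S).max(2)>40; d=d[255:330,285:345]; print('key area change',d.sum())
```

```text
at [430.9 245.9 360.9] [180.   -0.   91.2] t 43.25 w 34.37160643935193 F [ 0.4 -0.1 -0.4]
turn [ 0.  -0.  -0.1] shift [ 4.1 -0.8 -1.1]
R bottom front [288. 158.]
R bottom back [311.7 154.6]
L bottom front [279.5 139.8]
R board top [301.2 118.8]
[287 103  10  16  72] [[295, 103], [291, 118], [287, 104]]
[279 115  31  46 841] [[308, 115], [306, 154], [297, 160], [288, 158], [279, 140], [279, 128], [286, 119]]
[309 195  16   9  74] [[324, 195], [314, 203], [309, 198]]
orange/blue/yel [([295.3, 113.2], np.int32(70))] [([340.5, 133.8], np.int32(915)), ([337.8, 189.0], np.int32(618)), ([330.6, 264.9], np.int32(714))]
changed since s14 [[256, 0, 16, 13, 147], [247, 19, 15, 5, 54], [245, 43, 7, 5, 28], [245, 49, 12, 6, 44], [260, 55, 10, 5, 35], [245, 73, 38, 9, 119], [262, 81, 9, 7, 38], [258, 90, 6, 19, 70], [279, 103, 29, 56, 769], [245, 128, 23, 51, 758], [341, 229, 17, 24, 73]]
key area change 307
```

Run:
```python
from h import *
S={k:cv2.imread(f'pics/{k}.png') for k in ('s5','s8','s11','s12','s14','s17')}
print('orange',[[(c.round(1).tolist(),q.tolist()) for c,q in blobs(S[k],(11,150,80),(20,255,255),60) if 300<c[0]<345 and c[1]<200] for k in ('s12','s14','s17')])
for k in S:
  g=cv2.cvtColor(S[k],cv2.COLOR_BGR2GRAY)[215:265,320:385]; m=(g<60).astype(np.uint8); n,l,st,c=cv2.connectedComponentsWithStats(m); i=1+np.argmax(st[1:,4]); print(k,'B stock',st[i]+[320,215,0,0,0],c[i]+[320,215])
d=cv2.absdiff(S['s5'],S['s17']).max(2)>40; d[:275]=0; ys,xs=np.nonzero(d[275:330,285:345]); print('key change below row 275',len(xs))
d=cv2.absdiff(S['s8'],S['s17']).max(2)>40; print('key change vs s8',d[255:330,285:345].sum())
```

```text
orange [[([322.6, 164.5], [316, 143, 14, 46, 310])], [([322.4, 163.8], [316, 143, 14, 44, 294])], [([322.2, 163.2], [316, 143, 14, 44, 283])]]
s5 B stock [320 247  23  18 348] [330.4 255.7]
s8 B stock [337 230  29  23 380] [349.6 242. ]
s11 B stock [336 228  30  24 400] [349.1 240.8]
s12 B stock [320 247  23  18 353] [330.5 255.6]
s14 B stock [341 231  44  34 546] [362.5 244.4]
s17 B stock [342 229  43  36 583] [363.7 243.8]
key change below row 275 0
key change vs s8 0
```

```bash
python3 -c "
from h import *
print(workorder.job_done())"
```

```text
the job is handed in; nothing more can be done
None
```

The job is done and handed in at about 43 s on the robot's clock: the key is upright in the fork, all four items hang on pegs of their own, and the caddy hangs level on the yellow hook; I did not check for spilled screws or an unmoved tape and mug beyond those camera views.

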